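Tip a scoop of specimen tubes onto the empty grooved rack

TASK

Take the scoop by its black grip and tip its four specimen tubes gently, from close above, onto the upper end of the rack that stands empty, so that they roll down and each settles fully in a groove of its own. Leave the six tubes on the other rack in their grooves, and stand the emptied scoop back upright, flat on the bench.

Things in the scene. Friction and masses are not known exactly. Their poses are not given: they have to be found in the camera images.
- scoop: open sheet-aluminium scoop, 84 mm wide, 74 long, 96 high with its grip, 0.18 to 0.29 kg, on the bench with four tubes in one layer across it. Origin on its underside; z up, open pouring lip to its own -x. Foot plate from x = -8 to +42 mm only: nothing stands under the lip. Floor sheet 3 mm thick; side walls 78 mm apart inside, 14 mm above the floor
- scoop_grip (a point): middle of the scoop's black upright grip block (12 mm thick along the scoop's x, 34 mm wide along y, from z = 56 to 96 mm): at x = +32.5, z = 78 mm in the scoop's frame. To be pinched across its 12 mm with the fingers pointing down; axes as the scoop's
- scoop_lip (a point): middle of the upper edge of the pouring lip, at x = -32, z = 27.1 mm in the scoop's frame; axes as the scoop's. From here the floor falls 20 deg to the back wall (x = +26, floor z = 6 mm), where the tubes lie; they start to roll out, one behind the other, when the scoop is tipped lip-down by a little over 20 deg
- rack_a: one of two like racks (rack_a, rack_b) of folded steel, fixed to the bench, 98 mm wide, 116 mm long, 64 mm high at the upper end. One holds six tubes at the start, the other is empty: see where the tubes lie. Origin on the bench under its middle; z up, its own -x is the lower end (roughly towards the robot). Its sloping deck is a listed body of its own
- rack_b: one of two like racks (rack_a, rack_b) of folded steel, fixed to the bench, 98 mm wide, 116 mm long, 64 mm high at the upper end. One holds six tubes at the start, the other is empty: see where the tubes lie. Origin on the bench under its middle; z up, its own -x is the lower end (roughly towards the robot). Its sloping deck is a listed body of its own
- rack_a_deck: the rack's deck, sloping 16 deg down to its -x. Frame pitched with it; y along the grooves; origin mid-deck on the plane of the groove bottoms, 32 mm above bench. Six V grooves, 13 mm apart, 2.8 mm deep, flanks 23 deg, bottoms at x = -43.5, -30.5 .. 21.5 mm; end stop at x = -50.5. Side cheeks 90 mm apart inside, up to z = +15 mm. A seated tube's axis is at z = 6.5, on a ridge 8.8 mm
- rack_b_deck: the rack's deck, sloping 16 deg down to its -x. Frame pitched with it; y along the grooves; origin mid-deck on the plane of the groove bottoms, 32 mm above bench. Six V grooves, 13 mm apart, 2.8 mm deep, flanks 23 deg, bottoms at x = -43.5, -30.5 .. 21.5 mm; end stop at x = -50.5. Side cheeks 90 mm apart inside, up to z = +15 mm. A seated tube's axis is at z = 6.5, on a ridge 8.8 mm
- rack_a_apron (a point): middle of the flat apron at the upper end of the deck, on its surface (deck x = 45, z = 2.8 mm, level with the ridges); axes as the deck's. Apron 34 mm long, open at its upper edge (deck x = 63). A tube let go here rolls down over the ridges to the stop, or to the tube in front, and settles in a groove there; tubes poured all at once can jam
- rack_b_apron (a point): middle of the flat apron at the upper end of the deck, on its surface (deck x = 45, z = 2.8 mm, level with the ridges); axes as the deck's. Apron 34 mm long, open at its upper edge (deck x = 63). A tube let go here rolls down over the ridges to the stop, or to the tube in front, and settles in a groove there; tubes poured all at once can jam
- tube1: sealed amber-glass specimen tube with paper band and black end band, 12 mm thick, 70 mm long, round ends, 18 g; origin at its middle on its axis, which is its y. Starts in the scoop
- tube2: sealed amber-glass specimen tube with paper band and black end band, 12 mm thick, 70 mm long, round ends, 18 g; origin at its middle on its axis, which is its y. Starts in the scoop
- tube3: sealed amber-glass specimen tube with paper band and black end band, 12 mm thick, 70 mm long, round ends, 18 g; origin at its middle on its axis, which is its y. Starts in the scoop
- tube4: sealed amber-glass specimen tube with paper band and black end band, 12 mm thick, 70 mm long, round ends, 18 g; origin at its middle on its axis, which is its y. Starts in the scoop
- tube5: sealed amber-glass specimen tube with paper band and black end band, 12 mm thick, 70 mm long, round ends, 18 g; origin at its middle on its axis, which is its y. Starts seated in a rack groove
- tube6: sealed amber-glass specimen tube with paper band and black end band, 12 mm thick, 70 mm long, round ends, 18 g; origin at its middle on its axis, which is its y. Starts seated in a rack groove
- tube7: sealed amber-glass specimen tube with paper band and black end band, 12 mm thick, 70 mm long, round ends, 18 g; origin at its middle on its axis, which is its y. Starts seated in a rack groove
- tube8: sealed amber-glass specimen tube with paper band and black end band, 12 mm thick, 70 mm long, round ends, 18 g; origin at its middle on its axis, which is its y. Starts seated in a rack groove
- tube9: sealed amber-glass specimen tube with paper band and black end band, 12 mm thick, 70 mm long, round ends, 18 g; origin at its middle on its axis, which is its y. Starts seated in a rack groove
- tube10: sealed amber-glass specimen tube with paper band and black end band, 12 mm thick, 70 mm long, round ends, 18 g; origin at its middle on its axis, which is its y. Starts seated in a rack groove

How it is judged (in metres and radians):
On the way, in this order (a step that is already met when the one before it is completed fails the run):
1. the scoop is lifted with all four tubes still in it (height (world z) of scoop above 0.03 m and distance between each of tube1, tube2, tube3, tube4 and scoop_lip below 0.075 m), for 0.2 s.
2. the scoop is tipped by more than 17 degrees with its lip over the upper part of the empty rack (angle between scoop's own z axis and vertical above 0.3 rad and x of scoop_lip in the frame of rack_a_deck between -0.03 and 0.065 m and y of scoop_lip in the frame of rack_a_deck between -0.03 and 0.03 m), for 0.1 s.
3. all four tubes lie in grooves of that rack (z of tube1 in the frame of rack_a_deck between 0.004 and 0.008 m and x of tube1 in the frame of rack_a_deck between -0.052 and 0.028 m and angle between the y axis of each of tube1, tube2, tube3, tube4 and the y axis of rack_a_deck, either way round below 0.1 rad and z of tube2 in the frame of rack_a_deck between 0.004 and 0.008 m and x of tube2 in the frame of rack_a_deck between -0.052 and 0.028 m and z of tube3 in the frame of rack_a_deck between 0.004 and 0.008 m and x of tube3 in the frame of rack_a_deck between -0.052 and 0.028 m and z of tube4 in the frame of rack_a_deck between 0.004 and 0.008 m and x of tube4 in the frame of rack_a_deck between -0.052 and 0.028 m), for 0.2 s.
At the end, for the whole second after the job is handed in: Each of the four tubes rests in its own groove of the once empty rack (axis within 1.5 mm of seated height, within 0.1 rad of the groove); the six others lie so in theirs; the scoop stands still and upright (0.08 rad), foot within 6 mm of the bench (all of step 3 and z of tube5 in the frame of rack_b_deck between 0.004 and 0.008 m and x of tube5 in the frame of rack_b_deck between -0.052 and 0.028 m and angle between the y axis of each of tube5, tube6, tube7, tube8, tube9, tube10 and the y axis of rack_b_deck, either way round below 0.1 rad and z of tube6 in the frame of rack_b_deck between 0.004 and 0.008 m and x of tube6 in the frame of rack_b_deck between -0.052 and 0.028 m and z of tube7 in the frame of rack_b_deck between 0.004 and 0.008 m and x of tube7 in the frame of rack_b_deck between -0.052 and 0.028 m and z of tube8 in the frame of rack_b_deck between 0.004 and 0.008 m and x of tube8 in the frame of rack_b_deck between -0.052 and 0.028 m and z of tube9 in the frame of rack_b_deck between 0.004 and 0.008 m and x of tube9 in the frame of rack_b_deck between -0.052 and 0.028 m and z of tube10 in the frame of rack_b_deck between 0.004 and 0.008 m and x of tube10 in the frame of rack_b_deck between -0.052 and 0.028 m and linear speed of each of tube1, tube2, tube3, tube4 below 0.03 m/s and height (world z) of scoop below 0.006 m and angle between scoop's own z axis and vertical below 0.08 rad and linear speed of scoop below 0.02 m/s); the robot touches nothing.
It fails at once if a tube is flung or dropped hard (faster than 1.2 m/s) (linear speed of any of tube1, tube2, tube3, tube4 above 1.2 m/s).
It fails at once if a tube of the full rack is knocked out of its groove (shifted by more than 15 mm) (distance of any of tube5, tube6, tube7, tube8, tube9, tube10 from where it was at the start of the episode above 0.015 m).
It also fails if it takes over 58 s, if anything falls off the work surface, if the arm or the gripper's body presses on something with over 40 N, if the wrist force passes 120 N, or if a joint passes its speed limit or range.

ROBOT

A 6-joint arm with a two-finger parallel gripper is mounted at the origin on the work surface; the furniture and walls round the work are solid. World frame = base frame: x ahead of the robot, y to its left, z up, the work surface at z = 0. Lengths are in m, angles in degrees, forces in N, time in s.
With the tool pointing down it reaches from about 0.225 to 0.875 m from the base axis. Payload 3.4 kg.
Tool frame: the origin (TCP) lies at the very end of the fingers, on their centre line; the grasp point (between the pads) lies 19 mm behind it; z points along the fingers, y is the line along which they close (so a half turn about z gives the same grasp; the last joint's range is limited). The gripper opens to 85 mm and grips with 20 to 120 N. Pads are 22 mm wide; open, the fingers measure 114 mm over their backs; the gripper's body (76 mm by 85 mm) begins 54 mm behind the grasp point. The pads swing forward as they close: fully open they stand 13 mm farther back than shut.
Start: joints at [68.468, 15.808, 86.224, -0, 77.962, -6.933], TCP at [0.145, 0.556, 0.231] pointing down, gripper open.
Joint ranges: [-165.64, 165.64], [-43.16, 119.46], [12.63, 154.43], [-67.54, 247.53], [6.08, 155.33], [-154.97, 154.97]. Speed limits (degrees/s): [147.25, 147.25, 180, 180, 180, 180].

INTERFACE

Orientations are given as a 3x3 rotation matrix whose columns are the frame's x, y, z axes.
In Python, from station import ctrl gives the robot as it stands.
- The arm moves only by the tool arm_command, never from a script. Its argument "targets" is a list of rows, each a list of 4 numbers: the shift along the world's x, y, z in units of 25 mm (1.0 is 25 mm), then the turn about the world's z in units of 5 degrees (1.0 is 5 degrees). In form: [[x, y, z, twist], ...]. A call has 1 to 12 rows; each row is the pose to reach, as a shift and turn from the pose commanded when the call began; what a row does not reach only later rows make up. A row lasts 1/8 s, in which the tool goes at most 62.5 mm and 10.7 degrees, less where a joint would pass 70% of its speed; a pose out of reach is approached as far as the arm can. A call with a gripper value outside its range is refused whole. "gripper" is the finger opening in mm, from 0 to 85.4, set as the call begins (left out, the last holds). The fingers move at their own pace and stop on an object; the grip force is fixed at half the most. Time passes only in rows, so rows that repeat a pose let the fingers close. It gives the time, the measured TCP pose, the force, the opening and the grip force at its end, in the units of the state.
- ctrl.get_obs(): the state, without advancing time (a new reading comes with each control period).
- ctrl.grab_frame(name): name is "scene" or "top" or "wrist"; returns (picture, depth): 384x512x3 uint8, red, green, blue; 384x512 float32, m along the optical axis (not along the pixel's ray), 0 where there is no reading.
- ctrl.camera_params(name): a dict with "fx", "fy", "cx", "cy" (pixels), "R" (3x3) and "t" (3): a world point X has camera coordinates R X + t. Camera axes: x right, y down, z forward; pixel columns grow to the right and rows downward; lengths in m; the calibration is good to about 2 mm. A picture is of the moment at which its call begins: read the wrist's pose just before it. camera_params takes no time and is no camera call; for the wrist camera it gives the pose at the moment of the call.
- ctrl.finish_job(): hands the job in; it is judged then, once.
Trained networks look in the newest picture that a camera, given by its name, has taken for a name from the list of things; names that differ only in an ending like _2 or _b are one class to them, and where a whole thing is asked for, a point or a joint stands for the part that bears it (a point fixed in the world has none). Each returns a list of dicts, best first, with "score" (0 to 1); they miss things now and then, are a little off and sometimes report something else, mostly with a low value. They report only what shows in the picture. A call takes as long as a camera call.
- ctrl.find_in(name, camera): "bbox" ([centre column, centre row, width, height] in pixels, round what is visible of it).
- ctrl.regions_of(name, camera): "mask" (384x512 bool, what is visible of it) and "bbox" ([centre column, centre row, width, height] in pixels, round what is visible of it).
- ctrl.tip_of(name, camera): "position" ([column, row] in pixels: a listed point, or the origin of a listed thing).
The state is a dict: "time_s": time; "q": joint angles; "joint_velocities": joint speeds; "tau": joint torques, N m; "eef_pos": TCP position; "tool_rot": TCP orientation; "wrist_force": force on the tool from outside, world axes, zero at the start; "moment": the same for the moment, N m; "gripper_width": finger opening in m; "gripper_force": force on a finger pad.
Only numpy, scipy, OpenCV 4.12 (cv2) and the standard library are available. Lean on these libraries where they do the work, as an engineer would, in place of code of your own. Each camera call takes 0.05 s, during which the arm holds its last target. There are 200 camera calls.

## Working session

There is one attempt and no reset: what is moved stays moved. The work goes in short steps, Python scripts to look and compute and a tool call to move; the robot and the scene stay as the last step left them, time stands still between calls to the robot, and variables do not carry over. Pictures are saved under pics/ and viewed, at most 10 in all, crops included, and the job is handed in when it is done.

Besides the shell and the picture viewer there is one more tool, called after "Request:" as name(argument=value, ...), one argument or row to a line, values as JSON. arm_command: Moves the arm, as the interface text tells. Its arguments: {"type":"object","properties":{"targets":{"type":"array","items":{"type":"array","items":{"type":"number"}}},"gripper":{"type":"number"}},"required":["targets"]}

```bash
mkdir -p pics; cat > h.py <<'E'
from station import ctrl
import numpy as np, cv2
def grab(n,save=None):
    im,d=ctrl.grab_frame(n); p=ctrl.camera_params(n)
    if save: cv2.imwrite('pics/'+save,im[:,:,::-1])
    return im,d,p
def cloud(d,p):
    v,u=np.indices(d.shape); c=np.stack([(u-p['cx'])/p['fx']*d,(v-p['cy'])/p['fy']*d,d],-1)
    return (c-np.array(p['t']))@np.array(p['R'])   # world, row vectors
E
python3 - <<'E'
from h import *
np.set_printoptions(precision=4,suppress=True)
ims=[]
for n in('top','scene'):
    im,d,p=grab(n); W=cloud(d,p); ims.append(im)
    np.savez('c_%s.npz'%n,im=im,W=W,d=d)
    for k in('scoop','scoop_grip','scoop_lip','rack_a','rack_a_deck','rack_a_apron','tube1'):
        for r in ctrl.tip_of(k,n)[:10 if k=='tube1' else 2]:
            u,v=[int(round(x)) for x in r['position']]
            print(n,k,round(r['score'],2),u,v,W[v,u] if 0<=v<384 and 0<=u<512 and d[v,u]>0 else None)
for i,n in zip(ims,('top','scene')): cv2.imwrite('pics/%s0.png'%n,cv2.resize(i,(768,576),interpolation=cv2.INTER_CUBIC)[:,:,::-1])
print(ctrl.camera_params('top')['R'])
E
```

```text
top scoop 0.8 343 202 [0.4003 0.135  0.0272]
top scoop_grip 0.84 350 179 [0.4321 0.1318 0.0902]
top scoop_grip 0.4 263 205 [0.3923 0.2867 0.0441]
top scoop_lip 0.73 341 217 [0.375  0.1353 0.0005]
top scoop_lip 0.6 343 202 [0.4003 0.135  0.0272]
top rack_a 0.68 193 214 [0.3774 0.4186 0.0305]
top rack_a 0.64 264 209 [0.385  0.2849 0.0427]
top rack_a_deck 0.72 191 214 [0.3774 0.4223 0.0306]
top rack_a_deck 0.5 268 212 [0.3792 0.2775 0.0439]
top rack_a_apron 0.74 196 188 [0.4237 0.4115 0.0497]
top rack_a_apron 0.61 266 196 [0.408  0.2812 0.0519]
top tube1 0.81 265 206 [0.39   0.2831 0.0475]
top tube1 0.76 343 198 [0.4082 0.1345 0.0258]
top tube1 0.72 341 207 [0.3899 0.1401 0.0332]
top tube1 0.68 343 201 [0.4016 0.1356 0.0312]
top tube1 0.65 264 228 [0.3507 0.2849 0.0318]
top tube1 0.63 270 211 [0.3812 0.2738 0.0434]
top tube1 0.6 266 197 [0.4064 0.2812 0.0503]
top tube1 0.56 263 234 [0.3398 0.2868 0.0288]
top tube1 0.54 261 221 [0.3645 0.2905 0.0263]
top tube1 0.44 342 191 [0.423  0.1347 0.0187]
scene scoop_lip 0.48 211 210 [0.4253 0.4082 0.0473]
scene rack_a 0.58 223 234 [0.3661 0.4352 0.0269]
scene rack_a 0.53 258 203 [0.1584 0.5898 0.3096]
scene rack_a_deck 0.84 224 226 [0.3765 0.4196 0.0334]
scene rack_a_apron 0.8 211 208 [0.4289 0.4042 0.0488]
scene tube1 0.56 268 202 [0.3481 0.2917 0.0354]
scene tube1 0.54 265 197 [0.1476 0.5918 0.3243]
[[-0.0006 -1.     -0.0071]
 [-0.982   0.002  -0.189 ]
 [ 0.189   0.0069 -0.9819]]
```

View pics/top0.png

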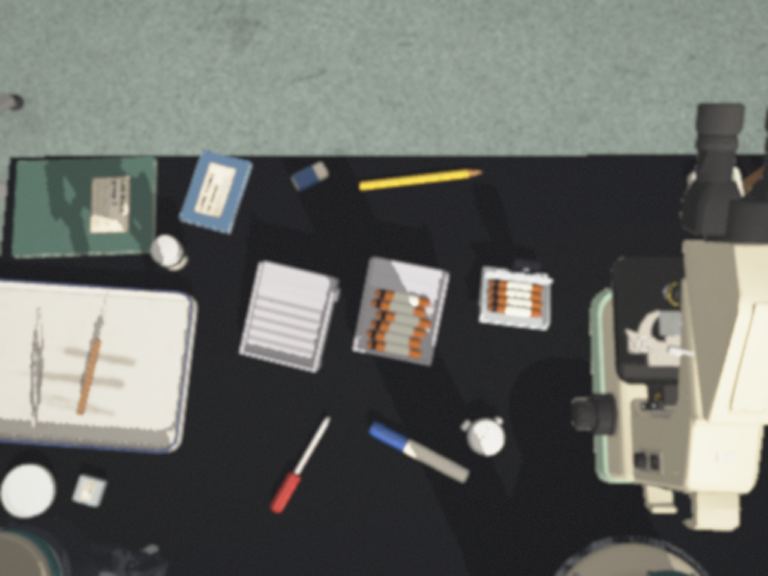

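View pics/scene0.png

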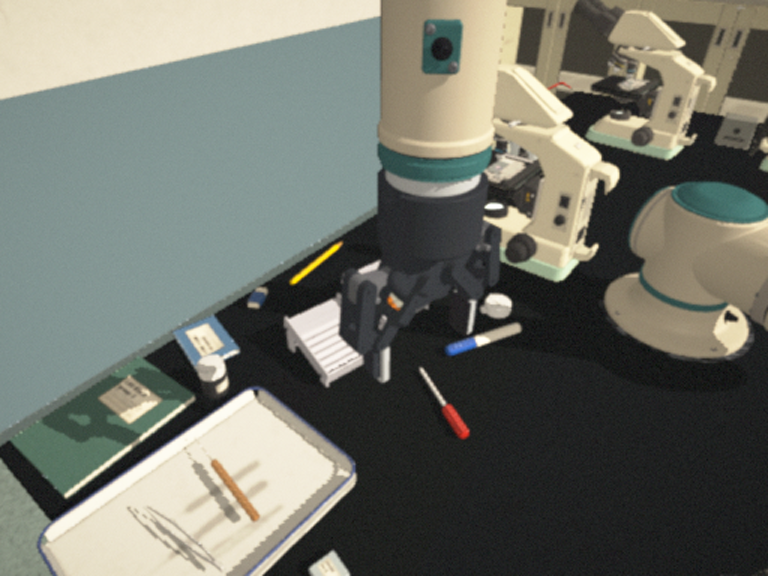

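```bash
python3 - <<'E'
from h import *
np.set_printoptions(precision=4,suppress=True)
z=np.load('c_top.npz'); W=z['W']; d=z['d']
Z=W[...,2]
for nm,(u0,u1,v0,v1) in dict(a=(155,230,170,252),b=(232,302,168,248),s=(314,372,170,222)).items():
    m=np.zeros(d.shape,bool); m[v0:v1,u0:u1]=1; m&=(d>0)&(Z>0.012)&(Z<.12)
    P=W[m]; r=cv2.minAreaRect((P[:,:2]*1000).astype(np.float32)); print(nm,m.sum(),r, cv2.boxPoints(r).round(1).tolist(), P[:,2].max())
    if nm!='s':
        # deck plane fit on mid
        pass
o=ctrl.get_obs(); print(o['eef_pos'],o['tool_rot'],o['q'],o['time_s'])
p=ctrl.camera_params('wrist'); print('wristcam',-np.array(p['R']).T@p['t'],p['R'],p['fx'])
# scoop by images: grip points
m=np.zeros(d.shape,bool); m[168:222,314:372]=1
P=W[m&(d>0)&(Z>.06)&(Z<.12)]; print(len(P),P.mean(0),P.min(0),P.max(0))
E
```

```text
a 3401 ((384.3114318847656, 419.30841064453125), (99.63345336914062, 116.56564331054688), 75.94227600097656) [[315.70001220703125, 385.1000061035156], [428.70001220703125, 356.79998779296875], [452.8999938964844, 453.5], [339.8999938964844, 481.79998779296875]] 0.0667448644416971
b 3340 ((390.3021545410156, 280.5239562988281), (99.0052719116211, 117.74200439453125), 79.11727905273438) [[323.1000061035156, 243.0], [438.79998779296875, 220.8000030517578], [457.5, 318.0], [341.79998779296875, 340.29998779296875]] 0.06523880121604198
s 1757 ((409.2256164550781, 135.1163330078125), (84.72450256347656, 70.70457458496094), 82.09634399414062) [[368.3999938964844, 98.0], [438.3999938964844, 88.30000305175781], [450.1000061035156, 172.1999969482422], [380.0, 181.89999389648438]] 0.10098816214908649
[0.1449 0.5565 0.2313] [[-0.9677  0.252   0.    ]
 [ 0.252   0.9677  0.0001]
 [ 0.      0.0001 -1.    ]] [68.4682 15.8064 86.2238  0.0019 77.9626 -6.9347] 0.8
wristcam [0.0798 0.573  0.3735] [[ 0.2528  0.9675  0.0003]
 [ 0.9319 -0.2436  0.2688]
 [ 0.2602 -0.0677 -0.9632]] 336.0648454845173
212 [0.4365 0.1328 0.0887] [0.4306 0.1148 0.0602] [0.4458 0.1487 0.101 ]
```

Request:
arm_command(
  targets=[
    [2.2, -1.3, 0, 0],
    [4.4, -2.6, 0, 0],
    [6.6, -3.9, 0, 0],
    [8.6, -5.0, 0, 0],
    [8.6, -5.0, 0, 0],
    [8.6, -5.0, 0, 0],
    [8.6, -5.0, 0, 0],
  ],
  gripper=85,
)

```text
time_s: 1.68
eef_pos: [0.3587, 0.4321, 0.2313]
tool_rot: [[-0.968, 0.25, -0.001], [0.25, 0.968, 0.0], [0.001, 0.0, -1.0]]
wrist_force: [0.1, 0.2, -1.1]
gripper_width: 0.0851
gripper_force: 0.0
```

```bash
cat > look.py <<'E'
from h import *
import sys
np.set_printoptions(precision=4,suppress=True)
def run(ks,tag):
    o=ctrl.get_obs(); im,d,p=grab('wrist'); W=cloud(d,p)
    np.savez('c_%s.npz'%tag,im=im,W=W,d=d,R=p['R'],t=p['t'])
    print(o['eef_pos'],o['time_s'])
    for k in ks:
        for r in ctrl.tip_of(k,'wrist')[:2]:
            u,v=[int(round(x)) for x in r['position']]
            print(k,round(r['score'],2),u,v,W[v,u] if 0<=v<384 and 0<=u<512 and d[v,u]>0 else None)
    cv2.imwrite('pics/%s.png'%tag,cv2.resize(im,(768,576))[:,:,::-1])
E
python3 - <<'E'
from look import *
run(['rack_a','rack_a_deck','rack_a_apron'],'w1')
z=np.load('c_w1.npz'); W,d=z['W'],z['d']; Z=W[...,2]
m=(d>0)&(Z>.01)&(Z<.075)&(abs(W[...,0]-.384)<.085)&(abs(W[...,1]-.42)<.085)
P=W[m]; r=cv2.minAreaRect((P[:,:2]*1000).astype(np.float32)); print(r,cv2.boxPoints(r).round(1).tolist())
im,d,p=grab('scene'); cv2.imwrite('pics/sc1.png',cv2.resize(im[180:320,140:340],(800,560),interpolation=cv2.INTER_CUBIC)[:,:,::-1])
E
```

```text
[0.3587 0.4321 0.2313] 1.675
rack_a 0.67 250 177 [0.3689 0.4241 0.0304]
rack_a 0.66 137 216 [0.3785 0.2974 0.0363]
rack_a_deck 0.67 248 188 [0.3791 0.4192 0.0334]
((378.32135009765625, 398.439208984375), (139.73599243164062, 116.7033920288086), 76.27906799316406) [[305.1000061035156, 344.3999938964844], [418.3999938964844, 316.70001220703125], [451.6000061035156, 452.5], [338.20001220703125, 480.20001220703125]]
```

View pics/w1.png

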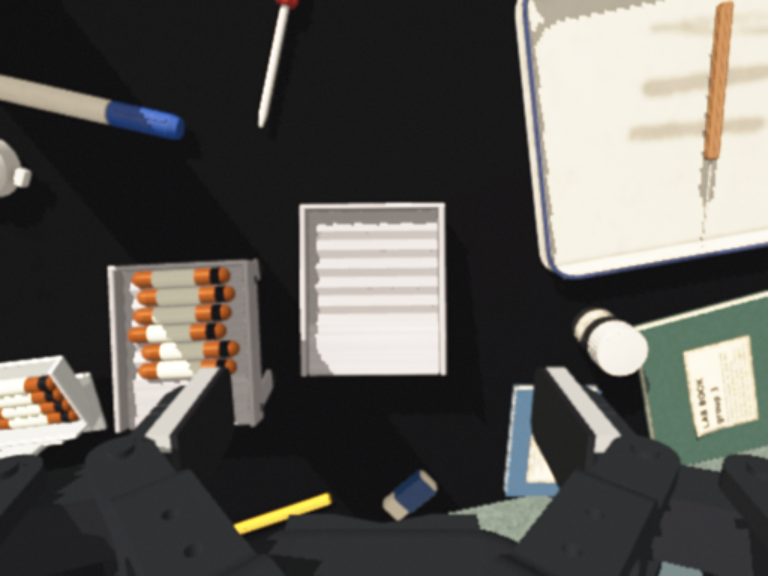

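View pics/sc1.png

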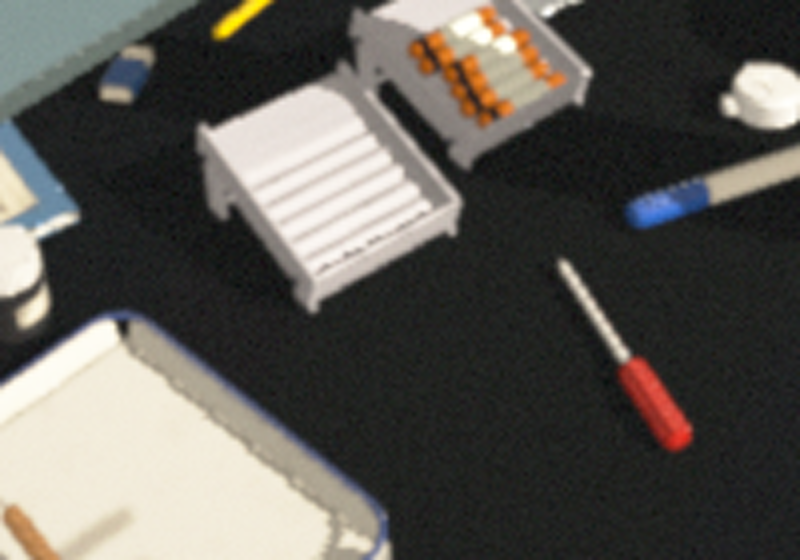

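Request:
arm_command(
  targets=[
    [0.3, -2.4, 0, 0.3],
    [0.6, -4.8, 0, 0.6],
    [1.0, -7.2, 0, 0.9],
    [1.3, -9.6, 0, 1.2],
    [1.6, -12.0, 0, 1.3],
    [1.6, -12.0, 0, 1.3],
    [1.6, -12.0, 0, 1.3],
    [1.6, -12.0, 0, 1.3],
  ],
)

```text
time_s: 2.92
eef_pos: [0.3998, 0.1329, 0.2314]
tool_rot: [[-0.99, 0.139, 0.0], [0.139, 0.99, 0.001], [0.0, 0.001, -1.0]]
wrist_force: [-0.1, 0.7, -0.2]
gripper_width: 0.0849
gripper_force: 0.0
```

```bash
python3 - <<'E'
from look import *
run(['scoop','scoop_grip','scoop_lip'],'w2')
def rect(tag,box,zmin,zmax=.12):
    z=np.load('c_%s.npz'%tag); W,d,im=z['W'],z['d'],z['im']; Z=W[...,2]
    m=(d>0)&(Z>zmin)&(Z<zmax)&(W[...,0]>box[0])&(W[...,0]<box[1])&(W[...,1]>box[2])&(W[...,1]<box[3])
    n,l,s,c=cv2.connectedComponentsWithStats(m.astype(np.uint8)); k=1+np.argmax(s[1:,4]); m=l==k
    P=W[m]; r=cv2.minAreaRect((P[:,:2]*1000).astype(np.float32)); b=cv2.boxPoints(r); e=b[1]-b[0] if b[1][0]!=b[0][0] else b[2]-b[1]
    e=[b[i+1]-b[i] for i in range(3)]; e=[x if x[0]>0 else -x for x in e]; e=max(e,key=lambda x:x[0]/np.linalg.norm(x))
    print(tag,r,b.round(1).tolist(),'yaw',np.degrees(np.arctan2(e[1],e[0])),P.min(0),P.max(0)); return P
rect('w1',(.30,.47,.35,.50),.015)
rect('w2',(.35,.47,.07,.20),.012)
P=rect('w2',(.40,.47,.07,.20),.070); print(P.mean(0))
E
```

```text
[0.3998 0.1329 0.2314] 2.925
scoop 0.74 259 145 [0.3795 0.1398 0.0262]
scoop 0.71 255 166 [0.4005 0.1327 0.0272]
scoop_grip 0.76 259 215 [0.4322 0.1317 0.0916]
scoop_grip 0.57 398 136 [0.3871 0.2748 0.0445]
scoop_lip 0.88 260 140 [0.3747 0.1415 0.0247]
scoop_lip 0.41 260 217 [0.4332 0.1325 0.0945]
w1 ((383.328857421875, 418.4259033203125), (98.3245849609375, 116.7486572265625), 76.0685043334961) [[314.79998779296875, 384.79998779296875], [428.1000061035156, 356.70001220703125], [451.79998779296875, 452.1000061035156], [338.5, 480.20001220703125]] yaw -13.931492 [0.3158 0.3585 0.0172] [0.4494 0.4788 0.0642]
w2 ((408.50408935546875, 133.37847900390625), (84.04863739013672, 71.21819305419922), 82.81365966796875) [[367.8999938964844, 96.0999984741211], [438.6000061035156, 87.19999694824219], [449.1000061035156, 170.60000610351562], [378.3999938964844, 179.5]] yaw -7.1863294 [0.3683 0.0885 0.0121] [0.4442 0.1792 0.0976]
w2 ((437.4615173339844, 129.59786987304688), (33.9289665222168, 12.666425704956055), 81.4977035522461) [[428.70001220703125, 113.80000305175781], [441.20001220703125, 111.9000015258789], [446.20001220703125, 145.39999389648438], [433.70001220703125, 147.3000030517578]] yaw -8.502261 [0.43   0.1128 0.0701] [0.4442 0.1468 0.0976]
[0.4352 0.1298 0.0901]
```

View pics/w2.png

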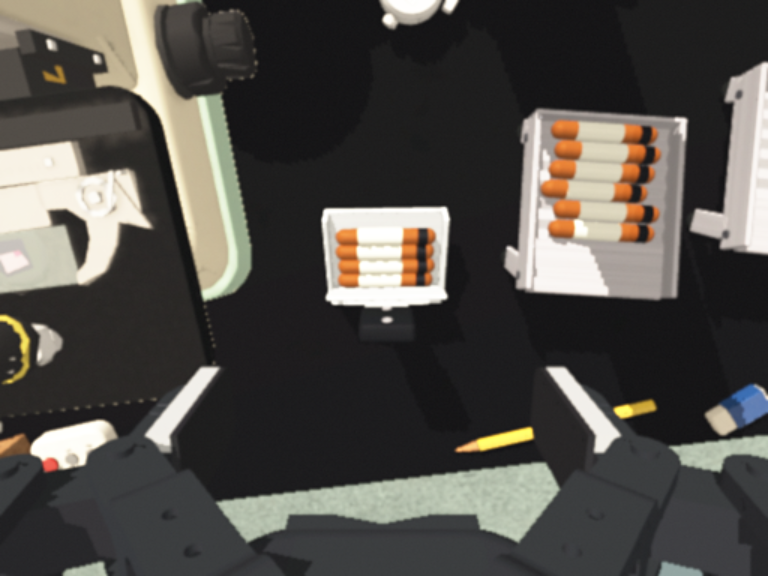

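```bash
python3 - <<'E'
from h import *
np.set_printoptions(precision=4,suppress=True)
z=np.load('c_w2.npz'); W,im=z['W'],z['im']
for v in range(180,228,3): print(v,[ (W[v,u].round(4).tolist(),im[v,u].tolist()) for u in (232,258)])
E
```

```text
180 [([0.4128, 0.1061, 0.024], [180, 96, 42]), ([0.4166, 0.1337, 0.0242], [245, 242, 228])]
183 [([0.4175, 0.105, 0.0178], [229, 128, 55]), ([0.4211, 0.1331, 0.0191], [232, 227, 203])]
186 [([0.4202, 0.1047, 0.0203], [236, 144, 67]), ([0.4244, 0.1326, 0.0192], [255, 255, 254])]
189 [([0.424, 0.104, 0.0188], [182, 99, 41]), ([0.4276, 0.1322, 0.0199], [248, 244, 231])]
192 [([0.4281, 0.1032, 0.0157], [233, 228, 215]), ([0.4317, 0.1317, 0.0173], [253, 252, 250])]
195 [([0.4283, 0.1039, 0.0274], [253, 253, 251]), ([0.4318, 0.1315, 0.0289], [253, 253, 251])]
198 [([0.4287, 0.1045, 0.0376], [255, 255, 254]), ([0.4327, 0.1313, 0.0369], [254, 254, 253])]
201 [([0.4322, 0.1039, 0.0369], [255, 254, 252]), ([0.4355, 0.1309, 0.0384], [254, 253, 252])]
204 [([0.4473, 0.0989, -0.0022], [39, 37, 37]), ([0.4316, 0.1312, 0.0612], [248, 245, 240])]
207 [([0.4507, 0.0984, -0.0015], [21, 21, 23]), ([0.432, 0.1311, 0.0693], [79, 76, 74])]
210 [([0.4537, 0.0981, 0.0007], [21, 21, 23]), ([0.4324, 0.131, 0.0769], [66, 65, 63])]
213 [([0.4577, 0.0974, -0.0002], [22, 20, 22]), ([0.4313, 0.131, 0.0886], [240, 236, 230])]
216 [([0.4613, 0.0969, -0.0], [28, 27, 28]), ([0.4323, 0.1308, 0.0938], [47, 45, 48])]
219 [([0.4649, 0.0963, 0.0003], [30, 27, 29]), ([0.4346, 0.1305, 0.0951], [47, 46, 48])]
222 [([0.4689, 0.0956, -0.0007], [29, 27, 29]), ([0.4372, 0.1301, 0.0955], [41, 40, 41])]
225 [([0.4726, 0.095, -0.0005], [31, 29, 30]), ([0.4398, 0.1297, 0.0959], [37, 37, 39])]
```

Request:
arm_command(
  targets=[
    [0.5, -0.03, -1, 0],
    [1.0, -0.06, -2, 0],
    [1.5, -0.1, -3, 0],
    [1.5, -0.1, -4, 0],
    [1.5, -0.1, -5, 0],
    [1.5, -0.1, -5, 0],
    [1.5, -0.1, -5, 0],
  ],
)

```text
time_s: 4.0
eef_pos: [0.4381, 0.1294, 0.107]
tool_rot: [[-0.99, 0.14, 0.001], [0.14, 0.99, 0.0], [-0.001, 0.0, -1.0]]
wrist_force: [-0.4, 0.6, 0.9]
gripper_width: 0.085
gripper_force: 0.0
```

Request:
arm_command(
  targets=[
    [0, 0.02, -0.8, 0],
    [0, 0.02, -1.6, 0],
    [0, 0.02, -1.9, 0],
    [0, 0.02, -1.9, 0],
  ],
)

```text
time_s: 4.5
eef_pos: [0.4379, 0.1296, 0.0593]
tool_rot: [[-0.99, 0.141, 0.001], [0.141, 0.99, 0.0], [-0.001, 0.0, -1.0]]
wrist_force: [-0.6, 0.4, 0.3]
gripper_width: 0.0852
gripper_force: 0.0
```

Request:
arm_command(
  targets=[
    [0, 0, 0, 0],
    [0, 0, 0, 0],
    [0, 0, 0, 0],
    [0, 0, 0, 0],
    [0, 0, 0, 0],
    [0, 0, 0, 0],
    [0, 0, 0, 0],
    [0, 0, 0, 0],
  ],
  gripper=20,
)

```text
time_s: 5.5
eef_pos: [0.4379, 0.1297, 0.0594]
tool_rot: [[-0.99, 0.141, 0.001], [0.141, 0.99, 0.0], [-0.001, 0.001, -1.0]]
wrist_force: [-0.7, 1.5, 5.7]
gripper_width: 0.0332
gripper_force: 59.6
```

Request:
arm_command(
  targets=[
    [0, 0, 0.1, 0],
    [0, 0, 0.2, 0],
    [0, 0, 0.35, 0],
    [0, 0, 0.5, 0],
    [0, 0, 0.5, 0],
    [0, 0, 0.5, 0],
  ],
)

```text
time_s: 6.25
eef_pos: [0.4374, 0.1295, 0.0713]
tool_rot: [[-0.99, 0.141, 0.0], [0.141, 0.99, 0.0], [-0.0, 0.0, -1.0]]
wrist_force: [0.6, -0.2, -3.2]
gripper_width: 0.0335
gripper_force: 59.7
```

```bash
cat > tilt.py <<'E'
from h import *
np.set_printoptions(precision=4,suppress=True)
def tilt(show=None,yaw=None):
    o=ctrl.get_obs(); im,d,p=grab('wrist'); W=cloud(d,p); T=np.array(o['eef_pos']); R=np.array(o['tool_rot'])
    if show: cv2.imwrite('pics/'+show,cv2.resize(im,(768,576))[:,:,::-1])
    ax=-R[:,0]; ay=R[:,1]   # scoop +x, +y nominal
    L=np.stack([(W-T)@ax,(W-T)@ay,W[...,2]-T[2]+.019],-1)  # rel. to grasp point, scoop-like axes
    m=(d>0)&(abs(L[...,1])<46)&(abs(L[...,1])>.0385)&(abs(L[...,1])<.0425)&(L[...,0]>-.08)&(L[...,0]<-.005)&(L[...,2]>-.10)&(L[...,2]<-.02)&(im.min(-1)>120)
    P=L[m]; out=[]
    for s in(1,-1):
        Q=P[P[:,1]*s>0]
        if len(Q)<10: out.append(None); continue
        # upper rim of side wall: highest per x bin
        b=np.round(Q[:,0]/.004).astype(int); r=np.array([[k*.004,np.percentile(Q[b==k,2],80)] for k in np.unique(b) if (b==k).sum()>1])
        c=np.polyfit(r[:,0],r[:,1],1); out.append((round(np.degrees(np.arctan(c[0])),1),r[0].round(4).tolist(),r[-1].round(4).tolist()))
    print('t',o['time_s'],T,'rim slopes (deg, start -20+tilt)',out); return L,im,d,P
E
python3 - <<'E'
from tilt import *
L,im,d,P=tilt('w3.png')
for v in range(60,230,10): print(v,L[v,256].round(4),im[v,256])
E
```

```text
t 6.25 [0.4374 0.1295 0.0713] rim slopes (deg, start -20+tilt) [(np.float64(27.9), [-0.064, -0.0526], [-0.008, -0.0225]), (np.float64(13.5), [-0.064, -0.0521], [-0.004, -0.0247])]
60 [-0.0895  0.0003 -0.0538] [29 29 29]
70 [-0.0837  0.0003 -0.0526] [30 28 28]
80 [-0.0781  0.0003 -0.053 ] [29 28 29]
90 [-0.0723  0.0003 -0.0531] [29 28 28]
100 [-0.0664  0.0003 -0.0531] [25 25 25]
110 [-0.0617  0.0002 -0.0143] [238 236 230]
120 [-0.0566  0.0002 -0.0163] [238 237 230]
130 [-0.0519  0.0002 -0.0117] [255 255 254]
140 [-0.0472  0.0001 -0.0086] [255 255 252]
150 [-0.0419  0.0002 -0.0101] [200 193 170]
160 [-0.0364  0.0002 -0.0121] [255 255 252]
170 [-0.0306  0.0002 -0.0145] [201 195 171]
180 [-0.0249  0.0002 -0.0155] [255 254 252]
190 [-0.018   0.0002 -0.0202] [207 198 175]
200 [-0.0123  0.0002 -0.0198] [254 253 247]
210 [-0.0067  0.0002 -0.0187] [253 252 249]
220 [-0.0067  0.0001 -0.0026] [254 254 253]
```

View pics/w3.png

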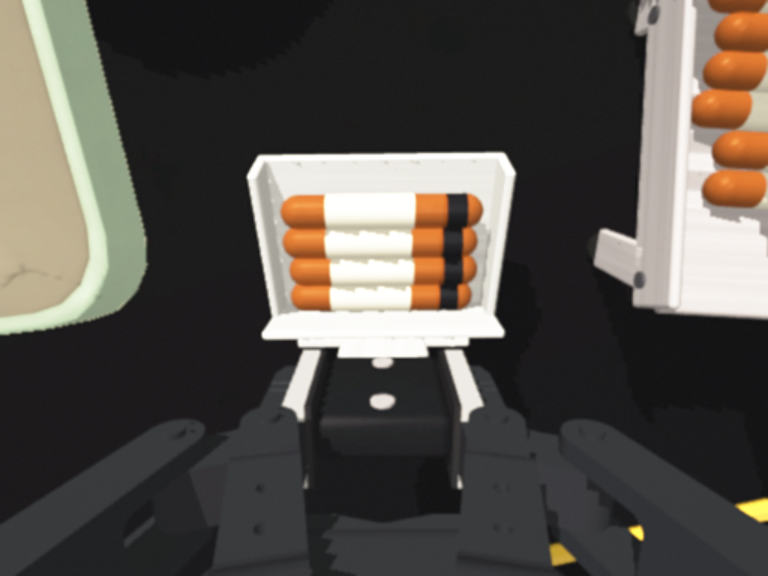

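Request:
arm_command(
  targets=[
    [0, 0, 0.3, 0],
    [0, 0, 0.8, 0],
    [0, 0, 1.4, 0],
    [0, 0, 2.0, 0],
    [0, 0, 2.6, 0],
    [0, 0, 3.1, 0],
    [0, 0, 3.3, 0],
    [0, 0, 3.3, 0],
  ],
)

```text
time_s: 7.3
eef_pos: [0.4375, 0.1295, 0.1541]
tool_rot: [[-0.99, 0.141, 0.001], [0.141, 0.99, 0.0], [-0.001, 0.0, -1.0]]
wrist_force: [0.6, -0.0, -3.8]
gripper_width: 0.033
gripper_force: 59.9
```

```bash
python3 - <<'E'
from tilt import *
z=np.load('c_top.npz'); W=z['W']
for v in range(20,125,12): print(v,W[v,200],W[v,150])
L,im,d,P=tilt()
for v in range(100,130,4): print(v,L[v,256]-[0,0,.038])
im,d,p=grab('scene'); cv2.imwrite('pics/sc2.png',cv2.resize(im[100:250,180:380],(800,600),interpolation=cv2.INTER_CUBIC)[:,:,::-1])
E
```

```text
20 [ 1.2191  0.5168 -0.7681] [ 1.2137  0.7037 -0.7569]
32 [ 1.168   0.5153 -0.7643] [ 1.1662  0.7024 -0.7594]
44 [ 1.1195  0.5143 -0.7645] [ 1.1161  0.6997 -0.7562]
56 [ 1.0702  0.513  -0.7618] [ 1.0677  0.6975 -0.755 ]
68 [ 1.0182  0.5107 -0.7517] [ 1.025   0.6981 -0.7656]
80 [ 0.9742  0.5106 -0.7584] [ 0.9711  0.6925 -0.7495]
92 [ 0.9257  0.509  -0.7534] [ 0.9262  0.6915 -0.7532]
104 [0.6059 0.4136 0.0008] [0.6027 0.513  0.0107]
116 [0.5763 0.4115 0.0131] [0.5773 0.5119 0.011 ]
t 7.3 [0.4375 0.1295 0.1541] rim slopes (deg, start -20+tilt) [(np.float64(27.5), [-0.024, -0.0277], [-0.008, -0.0203]), (np.float64(-6.7), [-0.048, -0.0203], [-0.004, -0.0289])]
100 [-0.0664  0.0005 -0.1742]
104 [-0.0649  0.0001 -0.0533]
108 [-0.063   0.0001 -0.0515]
112 [-0.061   0.0001 -0.0534]
116 [-0.0589  0.0001 -0.0555]
120 [-0.0569  0.0001 -0.0539]
124 [-0.0549  0.0001 -0.0543]
128 [-0.0526  0.0001 -0.0566]
```

View pics/sc2.png

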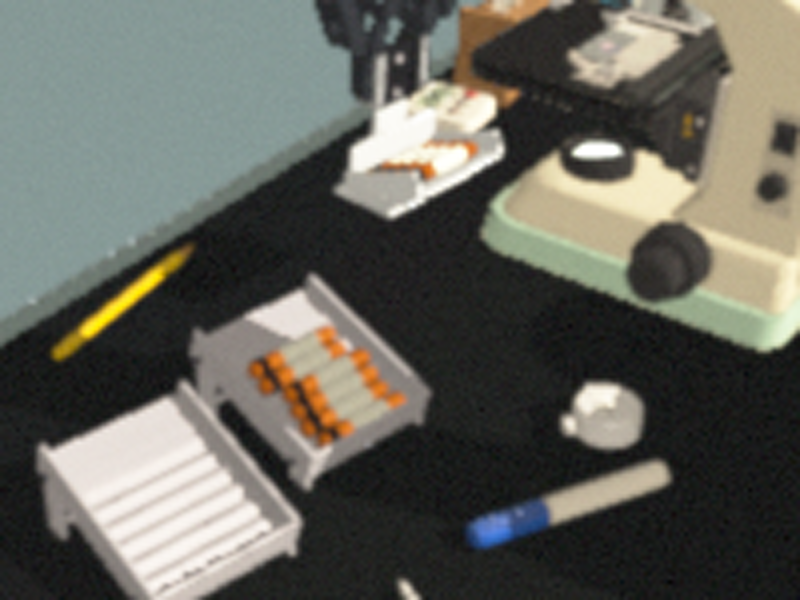

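Request:
arm_command(
  targets=[
    [0.05, 0.3, 0, -0.05],
    [0.2, 1.0, 0, -0.15],
    [0.4, 2.0, 0, -0.25],
    [0.65, 3.2, 0, -0.4],
    [0.9, 4.4, 0, -0.5],
    [1.15, 5.6, 0, -0.65],
    [1.4, 6.8, 0, -0.75],
    [1.65, 8.0, 0, -0.9],
    [1.85, 9.0, 0, -1.0],
    [2.0, 9.8, 0, -1.1],
    [2.1, 10.3, 0, -1.17],
    [2.15, 10.5, 0, -1.18],
  ],
)

```text
time_s: 8.9
eef_pos: [0.4911, 0.3924, 0.1535]
tool_rot: [[-0.97, 0.242, -0.0], [0.242, 0.97, -0.001], [0.0, -0.001, -1.0]]
wrist_force: [0.4, -0.3, -3.0]
gripper_width: 0.0333
gripper_force: 60.1
```

```bash
python3 - <<'E'
from tilt import *
L,im,d,P=tilt('w4.png')
np.savez('c_w4.npz',L=L,im=im,d=d); print(ctrl.get_obs()['tool_rot'])
for v in range(100,130,4): print(v,L[v,256]-[0,0,.038])
E
```

```text
t 8.9 [0.4911 0.3924 0.1535] rim slopes (deg, start -20+tilt) [(np.float64(49.7), [-0.08, -0.0891], [-0.008, -0.0231]), (np.float64(46.8), [-0.08, -0.0895], [-0.004, -0.0207])]
[[-0.9703  0.2417 -0.0001]
 [ 0.2417  0.9703  0.0001]
 [ 0.0001  0.0001 -1.    ]]
100 [-0.066   0.0009 -0.1246]
104 [-0.0643  0.0006 -0.0535]
108 [-0.0624  0.0006 -0.0521]
112 [-0.0604  0.0006 -0.0528]
116 [-0.0585  0.0006 -0.0517]
120 [-0.0563  0.0006 -0.0539]
124 [-0.0542  0.0006 -0.0551]
128 [-0.0521  0.0006 -0.0556]
```

View pics/w4.png

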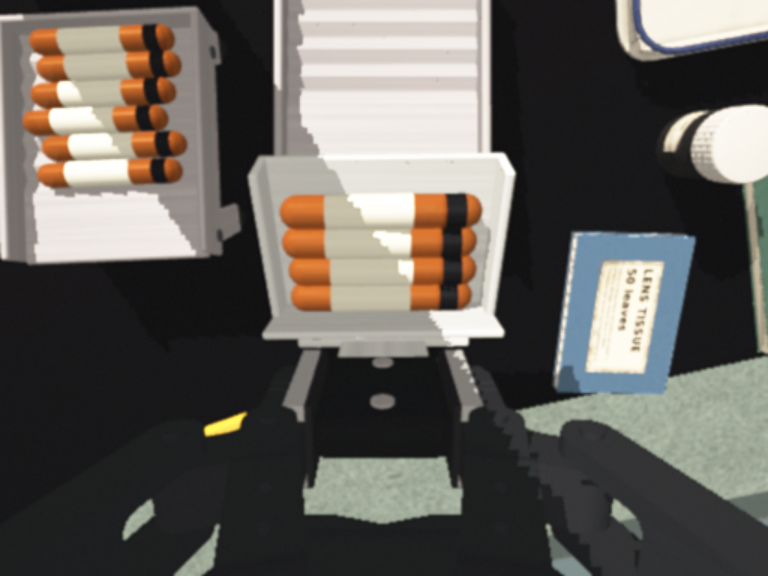

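```bash
python3 - <<'E'
import numpy as np
z=np.load('c_w4.npz'); L=z['L']; d=z['d']; Zw=L[...,2]+.1535-.019
rows=[]
for v in range(4,100,4):
    ok=(d[v]>0)&(Zw[v]>.02)&(Zw[v]<.085)&(abs(L[v,:,1])<.075)
    u=np.where(ok)[0]
    # contiguous run around 256
    u=u[(u>165)&(u<345)]
    a,b=L[v,u[0]],L[v,u[-1]]
    ia,ib=L[v,u[3]],L[v,u[-4]]
    rows.append((v,u[0],u[-1],a.round(4).tolist(),b.round(4).tolist(),round((a[1]+b[1])/2,4)))
for r in rows[::2]: print(*r)
r=np.array([[ (x[3][0]+x[4][0])/2,x[5]] for x in rows]); c=np.polyfit(r[:,0],r[:,1],1); print('yaw',np.degrees(np.arctan(c[0])),'ctr at -.04',np.polyval(c,-.04),'at -.1',np.polyval(c,-.1))
for u in(225,256,290): print([ (round(L[v,u,0],4),round(Zw[v,u],4)) for v in (80,88,94)])
# scoop walls lateral
for v in (115,130,150,170): 
    ok=np.where((d[v]>0)&(Zw[v]>.09))[0]; print(v,ok[0],ok[-1],L[v,ok[0]].round(4),L[v,ok[-1]].round(4))
E
```

```text
4 183 326 [-0.1285, -0.0483, -0.0914] [-0.1283, 0.0481, -0.0909] -0.0001
12 183 326 [-0.123, -0.0481, -0.0888] [-0.1233, 0.0483, -0.0903] 0.0001
20 183 326 [-0.1178, -0.0481, -0.087] [-0.1182, 0.0484, -0.0894] 0.0001
28 183 326 [-0.1129, -0.0483, -0.0869] [-0.1129, 0.0482, -0.0874] -0.0
36 183 326 [-0.1078, -0.0484, -0.0859] [-0.1078, 0.0483, -0.0865] -0.0
44 183 326 [-0.1025, -0.0484, -0.0845] [-0.1024, 0.0481, -0.0837] -0.0002
52 182 326 [-0.0975, -0.0494, -0.0844] [-0.0973, 0.0484, -0.0837] -0.0005
60 182 326 [-0.0923, -0.0494, -0.0829] [-0.0921, 0.0483, -0.0818] -0.0006
68 182 326 [-0.0871, -0.0496, -0.0822] [-0.0869, 0.0483, -0.0803] -0.0007
76 182 326 [-0.0817, -0.0492, -0.0792] [-0.0816, 0.0481, -0.078] -0.0006
84 182 326 [-0.0765, -0.0493, -0.0781] [-0.0764, 0.0483, -0.0779] -0.0005
92 182 326 [-0.0713, -0.0496, -0.0781] [-0.0712, 0.0478, -0.0741] -0.0009
yaw -0.8248363883389104 ctr at -.04 -0.0011977470594969927 at -.1 -0.00033392073723873764
[(np.float64(-0.0797), np.float64(0.0438)), (np.float64(-0.0742), np.float64(0.0458)), (np.float64(-0.0701), np.float64(0.0465))]
[(np.float64(-0.0797), np.float64(0.0449)), (np.float64(-0.0742), np.float64(0.0473)), (np.float64(-0.0701), np.float64(0.0478))]
[(np.float64(-0.0796), np.float64(0.0449)), (np.float64(-0.0742), np.float64(0.0464)), (np.float64(-0.0701), np.float64(0.0481))]
115 166 342 [-0.0595 -0.0425 -0.0034] [-0.0596  0.0409 -0.0004]
130 167 340 [-0.0524 -0.0424 -0.0032] [-0.0525  0.0406 -0.0012]
150 171 337 [-0.0423 -0.0418 -0.0059] [-0.0425  0.0406 -0.0045]
170 174 334 [-0.031  -0.0424 -0.0114] [-0.0312  0.0411 -0.0102]
```

Request:
arm_command(
  targets=[
    [0, 0, -0.3, 0],
    [0, 0, -0.7, 0],
    [0, 0, -1.1, 0],
    [0, 0, -1.5, 0],
    [0, 0, -1.75, 0],
    [0, 0, -1.8, 0],
    [-0.13, 0.03, -1.8, 0],
    [-0.26, 0.065, -1.8, 0],
    [-0.39, 0.1, -1.8, 0],
    [-0.39, 0.1, -1.8, 0],
  ],
)

```text
time_s: 10.2
eef_pos: [0.4811, 0.3946, 0.1091]
tool_rot: [[-0.97, 0.241, 0.0], [0.241, 0.97, 0.0], [-0.0, 0.0, -1.0]]
wrist_force: [0.2, 0.0, -3.1]
gripper_width: 0.0332
gripper_force: 60.1
```

Request:
arm_command(
  targets=[
    [-0.04, 0.01, 0, 0],
    [-0.08, 0.02, 0, 0],
    [-0.12, 0.03, 0.0, 0],
    [-0.16, 0.04, 0.02, 0],
    [-0.2, 0.05, 0.04, 0],
    [-0.24, 0.06, 0.06, 0],
    [-0.24, 0.06, 0.06, 0],
  ],
)

```text
time_s: 11.08
eef_pos: [0.4757, 0.3965, 0.1112]
tool_rot: [[-0.97, 0.242, 0.001], [0.242, 0.97, 0.001], [-0.0, 0.002, -1.0]]
wrist_force: [1.6, 0.4, 1.3]
gripper_width: 0.033
gripper_force: 60.6
```

```bash
cat > lip.py <<'E'
from tilt import *
from scipy.optimize import least_squares
def lip(show=None):
    o=ctrl.get_obs(); T=np.array(o['eef_pos']); R=np.array(o['tool_rot'])
    im,d,p=grab('wrist'); W=cloud(d,p)
    if show: cv2.imwrite('pics/'+show,cv2.resize(im,(768,576))[:,:,::-1])
    g=T+[0,0,.019]; L=np.stack([(W-g)@-R[:,0],(W-g)@R[:,1],W[...,2]-g[2]],-1)
    np.savez('c_lip.npz',L=L,im=im,d=d)
    # profile in the 2 mm floor strips beside the tubes and rim: wall rim lines |y| 39..42
    res=[]
    for s in(1,-1):
        m=(d>0)&(abs(s*L[...,1]-.0405)<.0025)&(L[...,0]>-.075)&(L[...,0]<-.012)&(L[...,2]>-.075)&(L[...,2]<-.02)
        Q=L[m]; b=np.round(Q[:,0]/.003).astype(int)
        r=np.array([[k*.003,np.percentile(Q[b==k,2],90)] for k in np.unique(b) if (b==k).sum()>2])
        if len(r)>4:
            c=np.polyfit(r[:,0],r[:,1],1); res.append(round(float(np.degrees(np.arctan(c[0]))),1))
    print('t',o['time_s'],'T',T,'F',o['wrist_force'],'M',o['moment'],'rim slope',res)
    print('ctr col', [(v,L[v,256,0].round(4),L[v,256,2].round(4)) for v in range(90,200,8)])
E
python3 -c "
from lip import *
lip()"
```

```text
t 11.075 T [0.4757 0.3965 0.1112] F [1.5585 0.3535 1.3312] M [-0.1842 -0.3485  0.0489] rim slope [-13.6, -12.1]
ctr col [(90, np.float64(-0.0721), np.float64(-0.0883)), (98, np.float64(-0.0675), np.float64(-0.0875)), (106, np.float64(-0.0636), np.float64(-0.0507)), (114, np.float64(-0.0596), np.float64(-0.0532)), (122, np.float64(-0.0555), np.float64(-0.0548)), (130, np.float64(-0.0517), np.float64(-0.0513)), (138, np.float64(-0.0482), np.float64(-0.0458)), (146, np.float64(-0.0443), np.float64(-0.0451)), (154, np.float64(-0.0392), np.float64(-0.0519)), (162, np.float64(-0.0353), np.float64(-0.0498)), (170, np.float64(-0.0307), np.float64(-0.0516)), (178, np.float64(-0.0258), np.float64(-0.0539)), (186, np.float64(-0.0211), np.float64(-0.0549)), (194, np.float64(-0.0154), np.float64(-0.0589))]
```

Request:
arm_command(
  targets=[
    [0.15, -0.04, 0, 0],
    [0.24, -0.06, -0.06, 0],
    [0.24, -0.06, -0.16, 0],
    [0.24, -0.06, -0.18, 0],
    [0.2, -0.05, -0.18, 0],
    [0.15, -0.04, -0.18, 0],
    [0.1, -0.025, -0.18, 0],
    [0.05, -0.012, -0.17, 0],
    [0, 0, -0.16, 0],
    [-0.05, 0.012, -0.13, 0],
    [-0.05, 0.012, -0.13, 0],
  ],
)

```text
time_s: 12.5
eef_pos: [0.4775, 0.3964, 0.1091]
tool_rot: [[-0.97, 0.241, 0.007], [0.241, 0.97, 0.001], [-0.007, 0.003, -1.0]]
wrist_force: [4.6, -1.5, 5.5]
gripper_width: 0.0332
gripper_force: 61.4
```

```bash
python3 -c "
from lip import *
lip()"
```

```text
t 12.5 T [0.4775 0.3964 0.1091] F [ 4.5799 -1.4732  5.4955] M [-0.4553 -0.7928  0.0605] rim slope [-16.2, -15.1]
ctr col [(90, np.float64(-0.0722), np.float64(-0.0858)), (98, np.float64(-0.0676), np.float64(-0.0495)), (106, np.float64(-0.0637), np.float64(-0.0496)), (114, np.float64(-0.0598), np.float64(-0.0503)), (122, np.float64(-0.0557), np.float64(-0.0531)), (130, np.float64(-0.0525), np.float64(-0.044)), (138, np.float64(-0.0487), np.float64(-0.0423)), (146, np.float64(-0.0444), np.float64(-0.0458)), (154, np.float64(-0.0396), np.float64(-0.0502)), (162, np.float64(-0.0358), np.float64(-0.0479)), (170, np.float64(-0.0302), np.float64(-0.0548)), (178, np.float64(-0.0261), np.float64(-0.0533)), (186, np.float64(-0.0204), np.float64(-0.0582)), (194, np.float64(-0.0165), np.float64(-0.0555))]
```

```bash
cat > side.py <<'E'
from h import *
def side():
    o=ctrl.get_obs(); T=np.array(o['eef_pos']); R=np.array(o['tool_rot']); g=T+[0,0,.019]
    im,d,p=grab('scene'); W=cloud(d,p)
    print('cam',-np.array(p['R']).T@p['t'],p['fx'])
    L=np.stack([(W-g)@-R[:,0],(W-g)@R[:,1],W[...,2]-g[2]],-1)*1000
    m=(d>0)&(abs(L[...,0])<90)&(abs(L[...,1])<60)&(L[...,2]>-110)&(L[...,2]<-20)
    np.savez('c_side.npz',L=L,im=im,d=d)
    vs,us=np.where(m); print(vs.min(),vs.max(),us.min(),us.max())
    G=[[' ']*60 for _ in range(50)]
    for x,y,z in L[m]:
        if y>25:
            i=int((-20-z)/2); j=int((x+80)/2)
            if 0<=i<50 and 0<=j<60: G[i][j]=chr(ord('a')+int(min(25,max(0,(y-25)))))
    for i,r in enumerate(G): print('%4d|'%(-20-2*i)+''.join(r))
E
python3 -c "
from side import *
side()"
```

```text
cam [-0.0239369   0.8372821   0.55177824] 346.8339469307812
178 233 182 236
 -20|                                                            
 -22|                                                            
 -24|                                                            
 -26|                                                            
 -28|                                                            
 -30|                                                            
 -32|                                                            
 -34|         pr                                                 
 -36|        o                                                   
 -38|       pq q q o                   gbe                       
 -40|      q         p                 jnp                       
 -42|      o q q  qrq q                ol                        
 -44|      p  q  cbig q  q             co                        
 -46|     p q   rdqf    raopr          mlq                       
 -48|     qkqg  g q q  qbfsq           io                        
 -50|     ofqkgpqdh    qrg   rg   
[... 1515 characters left out ...]
                                  
 -98|         wx                                                 
-100|             w w                                            
-102|        u sw x w                                            
-104|         w                                                  
-106|         w w  w w                                           
-108|         t w                                                
-110|                                                            
-112|                                                            
-114|                                                            
-116|                                                            
-118|
```

Request:
arm_command(
  targets=[
    [0.12, -0.03, 0, 0],
    [0.24, -0.06, -0.08, 0],
    [0.24, -0.06, -0.2, 0],
    [0.24, -0.06, -0.28, 0],
    [0.2, -0.05, -0.28, 0],
    [0.15, -0.04, -0.28, 0],
    [0.1, -0.025, -0.28, 0],
    [0.05, -0.012, -0.28, 0],
    [0.0, 0.0, -0.28, 0],
    [0, 0, -0.28, 0],
  ],
)

```text
time_s: 13.85
eef_pos: [0.4827, 0.3953, 0.1057]
tool_rot: [[-0.971, 0.24, 0.019], [0.24, 0.971, 0.0], [-0.018, 0.005, -1.0]]
wrist_force: [11.4, -8.1, 18.1]
gripper_width: 0.0333
gripper_force: 63.8
```

```bash
python3 -c "
from lip import *
lip()"
```

```text
t 13.85 T [0.4827 0.3953 0.1057] F [11.4157 -8.1258 18.1023] M [-1.7805 -1.6448  0.0544] rim slope [-16.5, -16.5]
ctr col [(90, np.float64(-0.0714), np.float64(-0.0443)), (98, np.float64(-0.0678), np.float64(-0.0448)), (106, np.float64(-0.0641), np.float64(-0.046)), (114, np.float64(-0.0602), np.float64(-0.049)), (122, np.float64(-0.0568), np.float64(-0.0411)), (130, np.float64(-0.0531), np.float64(-0.0397)), (138, np.float64(-0.0492), np.float64(-0.0412)), (146, np.float64(-0.0447), np.float64(-0.0457)), (154, np.float64(-0.0408), np.float64(-0.0449)), (162, np.float64(-0.0354), np.float64(-0.0518)), (170, np.float64(-0.0313), np.float64(-0.0508)), (178, np.float64(-0.0261), np.float64(-0.0548)), (186, np.float64(-0.0215), np.float64(-0.0552)), (194, np.float64(-0.0158), np.float64(-0.059))]
```

```bash
python3 - <<'E'
from h import *
im,d,p=grab('wrist'); s,ds,ps=grab('scene')
a=cv2.resize(im[60:210,150:360],(800,300*800//420*150*420//(150*420)),interpolation=cv2.INTER_CUBIC) if 0 else cv2.resize(im[40:200,140:370],(500,348),interpolation=cv2.INTER_CUBIC)
b=cv2.resize(s[165:245,165:255],(480,427)[:2],interpolation=cv2.INTER_CUBIC)
C=np.zeros((600,800,3),np.uint8); b=cv2.resize(s[170:240,160:265],(378,252),interpolation=cv2.INTER_CUBIC)
C[:348,:500]=a; C[348:600,:378]=b
L=np.load('c_lip.npz')['L']
# depth colour map of scoop region, world z
W=cloud(d,p); h=np.clip((W[...,2]-.03)/.07*255,0,255).astype(np.uint8)
C[348:600,400:762]=cv2.resize(cv2.applyColorMap(h,cv2.COLORMAP_JET)[40:200,140:370,::-1],(362,252),interpolation=cv2.INTER_NEAREST)
cv2.imwrite('pics/c1.png',C[:,:,::-1])
E
```

```text
(no output)
```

View pics/c1.png

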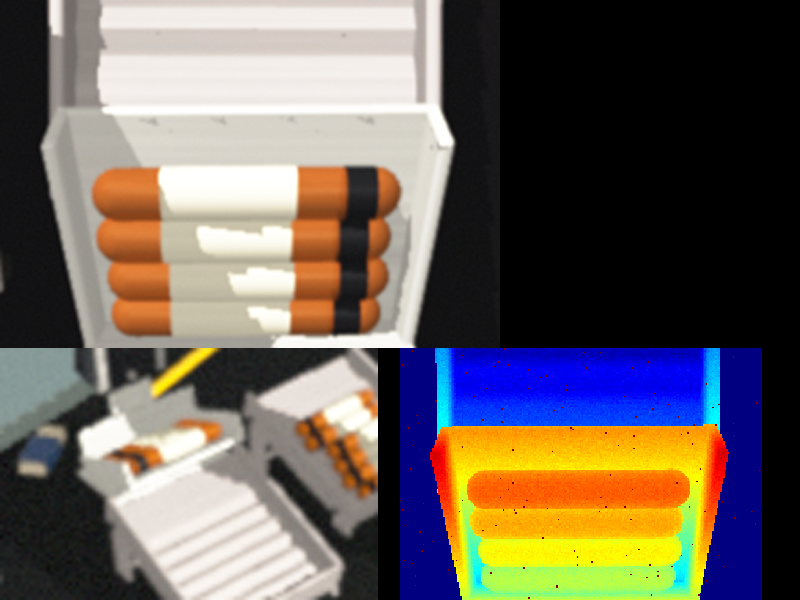

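Request:
arm_command(
  targets=[
    [0, 0, 0.3, 0],
    [0.1, -0.02, 0.6, 0],
    [0.3, -0.07, 0.75, 0],
    [0.5, -0.12, 0.75, 0],
    [0.7, -0.17, 0.75, 0],
    [0.92, -0.23, 0.7, 0],
    [0.92, -0.23, 0.4, 0],
    [0.92, -0.23, 0.1, 0],
    [0.92, -0.23, -0.15, 0],
    [0.92, -0.23, -0.15, 0],
    [0.92, -0.23, -0.15, 0],
  ],
)

```text
time_s: 15.38
eef_pos: [0.4972, 0.3907, 0.0964]
tool_rot: [[-0.97, 0.242, 0.0], [0.242, 0.97, 0.0], [-0.0, 0.0, -1.0]]
wrist_force: [0.5, 0.5, -3.8]
gripper_width: 0.0332
gripper_force: 61.4
```

```bash
python3 -c "
from lip import *
lip()"
```

```text
t 15.375 T [0.4972 0.3907 0.0964] F [ 0.4538  0.4655 -3.7776] M [-0.0128 -0.1082  0.0518] rim slope [-10.1, -10.2]
ctr col [(90, np.float64(-0.071), np.float64(-0.0433)), (98, np.float64(-0.0673), np.float64(-0.0443)), (106, np.float64(-0.0636), np.float64(-0.045)), (114, np.float64(-0.0597), np.float64(-0.0471)), (122, np.float64(-0.0563), np.float64(-0.0395)), (130, np.float64(-0.0527), np.float64(-0.0386)), (138, np.float64(-0.0487), np.float64(-0.0402)), (146, np.float64(-0.0443), np.float64(-0.0442)), (154, np.float64(-0.04), np.float64(-0.0457)), (162, np.float64(-0.0351), np.float64(-0.05)), (170, np.float64(-0.0672), np.float64(0.1233)), (178, np.float64(-0.0258), np.float64(-0.0535)), (186, np.float64(-0.0208), np.float64(-0.0553)), (194, np.float64(-0.0153), np.float64(-0.0587))]
```

Request:
arm_command(
  targets=[
    [-0.15, 0.04, 0, 0],
    [-0.3, 0.07, 0, 0],
    [-0.42, 0.1, 0, 0],
    [-0.5, 0.125, 0.04, 0],
    [-0.58, 0.145, 0.09, 0],
    [-0.66, 0.165, 0.14, 0],
    [-0.75, 0.19, 0.2, 0],
    [-0.83, 0.21, 0.245, 0],
    [-0.91, 0.23, 0.29, 0],
    [-0.985, 0.245, 0.33, 0],
    [-0.985, 0.245, 0.33, 0],
  ],
)

```text
time_s: 16.8
eef_pos: [0.472, 0.3965, 0.1046]
tool_rot: [[-0.97, 0.242, -0.001], [0.242, 0.97, -0.0], [0.001, -0.0, -1.0]]
wrist_force: [2.8, -2.4, -9.0]
gripper_width: 0.0331
gripper_force: 60.7
```

```bash
python3 -c "
from lip import *
lip()"
```

```text
t 16.8 T [0.472  0.3965 0.1046] F [ 2.8132 -2.3708 -8.9937] M [-0.4342 -0.7355 -0.0109] rim slope [-12.3, -10.8]
ctr col [(90, np.float64(-0.072), np.float64(-0.0837)), (98, np.float64(-0.0674), np.float64(-0.0807)), (106, np.float64(-0.0629), np.float64(-0.0802)), (114, np.float64(-0.0594), np.float64(-0.0545)), (122, np.float64(-0.0553), np.float64(-0.0554)), (130, np.float64(-0.051), np.float64(-0.0575)), (138, np.float64(-0.0477), np.float64(-0.0498)), (146, np.float64(-0.044), np.float64(-0.0471)), (154, np.float64(-0.0395), np.float64(-0.0496)), (162, np.float64(-0.0348), np.float64(-0.0523)), (170, np.float64(-0.0306), np.float64(-0.0518)), (178, np.float64(-0.0251), np.float64(-0.0566)), (186, np.float64(-0.0211), np.float64(-0.0545)), (194, np.float64(-0.0155), np.float64(-0.0583))]
```

Request:
arm_command(
  targets=[
    [-0.08, 0.02, 0.035, 0],
    [-0.16, 0.04, 0.07, 0],
    [-0.25, 0.06, 0.1, 0],
    [-0.33, 0.08, 0.12, 0],
    [-0.42, 0.1, 0.14, 0],
    [-0.5, 0.125, 0.16, 0],
    [-0.5, 0.125, 0.16, 0],
  ],
)

```text
time_s: 17.73
eef_pos: [0.4605, 0.3997, 0.1091]
tool_rot: [[-0.97, 0.241, 0.001], [0.241, 0.97, 0.0], [-0.001, 0.0, -1.0]]
wrist_force: [4.3, -3.6, -9.6]
gripper_width: 0.0332
gripper_force: 60.7
```

```bash
cat >> lip.py <<'E'
def edge():
    z=np.load('c_lip.npz'); L,d=z['L'],z['d']; a=[]
    for u in range(225,290,5):
        col=L[90:150,u]; k=np.argmax(np.diff(col[:,2]))   # rack -> lip jump
        p=col[k+1]; a.append([p[0],p[2],col[k+1,2]-col[k,2]])
    m=np.median(a,0); print('lip rel',m.round(4),'tilt',round(float(np.degrees(np.arctan2(-m[1],-m[0]))-38.3),1))
E
python3 -c "
from lip import *
lip(); edge()"
```

```text
t 17.725 T [0.4605 0.3997 0.1091] F [ 4.2692 -3.5729 -9.6411] M [-0.6588 -1.1095  0.1409] rim slope [-4.8, -3.5]
ctr col [(90, np.float64(-0.0722), np.float64(-0.0922)), (98, np.float64(-0.0675), np.float64(-0.0904)), (106, np.float64(-0.0627), np.float64(-0.0912)), (114, np.float64(-0.058), np.float64(-0.0884)), (122, np.float64(-0.0534), np.float64(-0.0859)), (130, np.float64(-0.0506), np.float64(-0.063)), (138, np.float64(-0.0462), np.float64(-0.0637)), (146, np.float64(-0.0416), np.float64(-0.0649)), (154, np.float64(-0.0388), np.float64(-0.0543)), (162, np.float64(-0.0346), np.float64(-0.0536)), (170, np.float64(-0.0293), np.float64(-0.0583)), (178, np.float64(-0.0255), np.float64(-0.0551)), (186, np.float64(-0.0208), np.float64(-0.0561)), (194, np.float64(-0.0155), np.float64(-0.0585))]
lip rel [-0.0533 -0.0628  0.022 ] tilt 11.4
```

Request:
arm_command(
  targets=[
    [0, 0, -0.05, 0],
    [0, 0, -0.11, 0],
    [0, 0, -0.17, 0],
    [-0.07, 0.02, -0.15, 0],
    [-0.14, 0.035, -0.13, 0],
    [-0.2, 0.05, -0.11, 0],
    [-0.2, 0.05, -0.11, 0],
  ],
)

```text
time_s: 18.65
eef_pos: [0.4582, 0.4009, 0.1062]
tool_rot: [[-0.97, 0.241, 0.006], [0.241, 0.97, 0.0], [-0.006, 0.002, -1.0]]
wrist_force: [6.9, -1.3, -6.0]
gripper_width: 0.0333
gripper_force: 60.9
```

```bash
python3 -c "
from lip import *
lip(); edge()"
```

```text
t 18.65 T [0.4582 0.4009 0.1062] F [ 6.9334 -1.2781 -6.003 ] M [-0.4257 -1.6827 -0.1329] rim slope [-4.4, -3.3]
ctr col [(90, np.float64(-0.0723), np.float64(-0.0916)), (98, np.float64(-0.0676), np.float64(-0.0872)), (106, np.float64(-0.0629), np.float64(-0.0873)), (114, np.float64(-0.0583), np.float64(-0.0858)), (122, np.float64(-0.0537), np.float64(-0.0825)), (130, np.float64(-0.0507), np.float64(-0.0635)), (138, np.float64(-0.0463), np.float64(-0.0636)), (146, np.float64(-0.0418), np.float64(-0.0646)), (154, np.float64(-0.0391), np.float64(-0.0535)), (162, np.float64(-0.0348), np.float64(-0.0535)), (170, np.float64(-0.0295), np.float64(-0.0578)), (178, np.float64(-0.0254), np.float64(-0.0563)), (186, np.float64(-0.0208), np.float64(-0.0565)), (194, np.float64(-0.0153), np.float64(-0.0595))]
lip rel [-0.0534 -0.0632  0.0195] tilt 11.5
```

Request:
arm_command(
  targets=[
    [-0.06, 0.015, 0.02, 0],
    [-0.12, 0.03, 0.04, 0],
    [-0.18, 0.045, 0.06, 0],
    [-0.24, 0.06, 0.08, 0],
    [-0.24, 0.06, 0.08, 0],
  ],
)

```text
time_s: 19.32
eef_pos: [0.4521, 0.4023, 0.1085]
tool_rot: [[-0.971, 0.241, 0.006], [0.241, 0.971, 0.0], [-0.006, 0.002, -1.0]]
wrist_force: [7.6, -2.1, -3.7]
gripper_width: 0.0335
gripper_force: 60.8
```

```bash
python3 -c "
from lip import *
lip(); edge()"
```

```text
t 19.325 T [0.4521 0.4023 0.1085] F [ 7.5643 -2.0768 -3.7183] M [-0.4795 -1.6398 -0.0341] rim slope [-3.7, -3.1]
ctr col [(90, np.float64(-0.0723), np.float64(-0.0933)), (98, np.float64(-0.0676), np.float64(-0.0933)), (106, np.float64(-0.0628), np.float64(-0.0919)), (114, np.float64(-0.0581), np.float64(-0.0895)), (122, np.float64(-0.0533), np.float64(-0.089)), (130, np.float64(-0.0487), np.float64(-0.0857)), (138, np.float64(-0.0459), np.float64(-0.0671)), (146, np.float64(-0.0412), np.float64(-0.0683)), (154, np.float64(-0.0367), np.float64(-0.0683)), (162, np.float64(-0.0341), np.float64(-0.0568)), (170, np.float64(-0.0299), np.float64(-0.0561)), (178, np.float64(-0.0239), np.float64(-0.0626)), (186, np.float64(-0.0206), np.float64(-0.0572)), (194, np.float64(-0.0159), np.float64(-0.0575))]
lip rel [-0.0481 -0.0674  0.0178] tilt 16.2
```

Request:
arm_command(
  targets=[
    [-0.05, 0.0125, 0.01, 0],
    [-0.1, 0.025, 0.02, 0],
    [-0.15, 0.0375, 0.03, 0],
    [-0.2, 0.05, 0.03, 0],
    [-0.2, 0.05, 0.03, 0],
  ],
)

```text
time_s: 20.0
eef_pos: [0.4473, 0.4035, 0.1094]
tool_rot: [[-0.97, 0.241, 0.007], [0.241, 0.971, 0.0], [-0.007, 0.002, -1.0]]
wrist_force: [7.1, -2.7, -3.7]
gripper_width: 0.0331
gripper_force: 60.8
```

```bash
python3 -c "
from lip import *
lip(); edge()"
```

```text
t 20.0 T [0.4473 0.4035 0.1094] F [ 7.0515 -2.7363 -3.7425] M [-0.5225 -1.6146 -0.0625] rim slope [4.6, 4.8]
ctr col [(90, np.float64(-0.0724), np.float64(-0.0969)), (98, np.float64(-0.0676), np.float64(-0.0933)), (106, np.float64(-0.0628), np.float64(-0.0946)), (114, np.float64(-0.058), np.float64(-0.0924)), (122, np.float64(-0.0532), np.float64(-0.091)), (130, np.float64(-0.0483), np.float64(-0.0909)), (138, np.float64(-0.0438), np.float64(-0.0864)), (146, np.float64(-0.0412), np.float64(-0.0692)), (154, np.float64(-0.0366), np.float64(-0.0689)), (162, np.float64(-0.0316), np.float64(-0.071)), (170, np.float64(-0.0292), np.float64(-0.0596)), (178, np.float64(-0.0251), np.float64(-0.0575)), (186, np.float64(-0.0197), np.float64(-0.0609)), (194, np.float64(-0.0155), np.float64(-0.0589))]
lip rel [-0.0439 -0.0698  0.0161] tilt 19.5
```

Request:
arm_command(
  targets=[
    [-0.04, 0.01, 0.0, 0],
    [-0.08, 0.02, 0.0, 0],
    [-0.1, 0.025, 0.0, 0],
    [-0.1, 0.025, 0, 0],
  ],
)

```text
time_s: 20.55
eef_pos: [0.4454, 0.404, 0.1096]
tool_rot: [[-0.971, 0.241, 0.008], [0.241, 0.971, -0.0], [-0.008, 0.002, -1.0]]
wrist_force: [8.6, -3.3, -2.8]
gripper_width: 0.0333
gripper_force: 60.8
```

```bash
python3 -c "
from lip import *
lip(); edge()"
```

```text
t 20.55 T [0.4454 0.404  0.1096] F [ 8.5603 -3.2577 -2.8186] M [-0.6188 -1.8226 -0.0011] rim slope [-0.9, -1.4]
ctr col [(90, np.float64(-0.0725), np.float64(-0.0985)), (98, np.float64(-0.0676), np.float64(-0.0941)), (106, np.float64(-0.0628), np.float64(-0.0945)), (114, np.float64(-0.058), np.float64(-0.0935)), (122, np.float64(-0.0533), np.float64(-0.0903)), (130, np.float64(-0.0484), np.float64(-0.0897)), (138, np.float64(-0.0436), np.float64(-0.0882)), (146, np.float64(-0.0409), np.float64(-0.0713)), (154, np.float64(-0.0365), np.float64(-0.0699)), (162, np.float64(-0.0317), np.float64(-0.0702)), (170, np.float64(-0.0287), np.float64(-0.062)), (178, np.float64(-0.025), np.float64(-0.0582)), (186, np.float64(-0.0196), np.float64(-0.0614)), (194, np.float64(-0.0155), np.float64(-0.0589))]
lip rel [-0.0422 -0.0705  0.0158] tilt 20.8
```

Request:
arm_command(
  targets=[
    [-0.04, 0.01, 0.0, 0],
    [-0.08, 0.02, 0.0, 0],
    [-0.08, 0.02, 0, 0],
    [-0.08, 0.02, 0, 0],
  ],
)

```text
time_s: 21.1
eef_pos: [0.4433, 0.4046, 0.1098]
tool_rot: [[-0.971, 0.241, 0.008], [0.241, 0.971, 0.0], [-0.008, 0.002, -1.0]]
wrist_force: [7.5, -3.2, -2.1]
gripper_width: 0.0331
gripper_force: 60.8
```

```bash
python3 -c "
from lip import *
lip(); edge()"
```

```text
t 21.1 T [0.4433 0.4046 0.1098] F [ 7.53   -3.2096 -2.0788] M [-0.6754 -1.7326  0.0269] rim slope [0.4, -0.1]
ctr col [(90, np.float64(-0.0724), np.float64(-0.0973)), (98, np.float64(-0.0676), np.float64(-0.0953)), (106, np.float64(-0.0628), np.float64(-0.0941)), (114, np.float64(-0.0579), np.float64(-0.0949)), (122, np.float64(-0.0531), np.float64(-0.0923)), (130, np.float64(-0.0484), np.float64(-0.0899)), (138, np.float64(-0.0434), np.float64(-0.0898)), (146, np.float64(-0.0388), np.float64(-0.0866)), (154, np.float64(-0.0364), np.float64(-0.0705)), (162, np.float64(-0.0314), np.float64(-0.0717)), (170, np.float64(-0.0286), np.float64(-0.0624)), (178, np.float64(-0.0245), np.float64(-0.0599)), (186, np.float64(-0.0198), np.float64(-0.0603)), (194, np.float64(-0.0148), np.float64(-0.0615))]
lip rel [-0.0401 -0.0725  0.0149] tilt 22.7
```

Request:
arm_command(
  targets=[
    [-0.04, 0.01, 0.0, 0],
    [-0.06, 0.015, 0.0, 0],
    [-0.06, 0.015, 0, 0],
    [-0.06, 0.015, 0, 0],
  ],
)

```text
time_s: 21.65
eef_pos: [0.4424, 0.4048, 0.1098]
tool_rot: [[-0.971, 0.241, 0.009], [0.241, 0.971, -0.0], [-0.009, 0.002, -1.0]]
wrist_force: [8.7, -2.3, -2.5]
gripper_width: 0.033
gripper_force: 60.8
```

```bash
python3 -c "
from lip import *
lip(); edge()"
```

```text
t 21.65 T [0.4424 0.4048 0.1098] F [ 8.7164 -2.2868 -2.5267] M [-0.7651 -1.9568 -0.0511] rim slope [1.3, 0.3]
ctr col [(90, np.float64(-0.0725), np.float64(-0.0985)), (98, np.float64(-0.0677), np.float64(-0.0966)), (106, np.float64(-0.0628), np.float64(-0.0943)), (114, np.float64(-0.058), np.float64(-0.0937)), (122, np.float64(-0.0533), np.float64(-0.0908)), (130, np.float64(-0.0483), np.float64(-0.0908)), (138, np.float64(-0.0434), np.float64(-0.0906)), (146, np.float64(-0.0387), np.float64(-0.0878)), (154, np.float64(-0.0362), np.float64(-0.0718)), (162, np.float64(-0.0315), np.float64(-0.0717)), (170, np.float64(-0.028), np.float64(-0.0656)), (178, np.float64(-0.0243), np.float64(-0.0611)), (186, np.float64(-0.0198), np.float64(-0.0605)), (194, np.float64(-0.0148), np.float64(-0.0616))]
lip rel [-0.0391 -0.0721  0.0153] tilt 23.2
```

Request:
arm_command(
  targets=[
    [-0.04, 0.01, 0.0, 0],
    [-0.08, 0.02, 0.0, 0],
    [-0.08, 0.02, 0, 0],
    [-0.08, 0.02, 0, 0],
    [-0.08, 0.02, 0, 0],
  ],
)

```text
time_s: 22.32
eef_pos: [0.4402, 0.4054, 0.1099]
tool_rot: [[-0.971, 0.241, 0.009], [0.241, 0.971, -0.0], [-0.008, 0.002, -1.0]]
wrist_force: [7.9, -3.1, -1.5]
gripper_width: 0.0331
gripper_force: 60.8
```

```bash
python3 -c "
from lip import *
lip(); edge()"
```

```text
t 22.325 T [0.4402 0.4054 0.1099] F [ 7.9295 -3.0943 -1.4983] M [-0.7434 -1.8872  0.0444] rim slope [2.9, 3.0]
ctr col [(90, np.float64(-0.0724), np.float64(-0.0969)), (98, np.float64(-0.0676), np.float64(-0.0992)), (106, np.float64(-0.0628), np.float64(-0.0956)), (114, np.float64(-0.0579), np.float64(-0.0949)), (122, np.float64(-0.053), np.float64(-0.0934)), (130, np.float64(-0.0483), np.float64(-0.0909)), (138, np.float64(-0.0434), np.float64(-0.0902)), (146, np.float64(-0.0674), np.float64(0.1226)), (154, np.float64(-0.0359), np.float64(-0.0733)), (162, np.float64(-0.0315), np.float64(-0.0713)), (170, np.float64(-0.0268), np.float64(-0.0711)), (178, np.float64(-0.0244), np.float64(-0.0607)), (186, np.float64(-0.0201), np.float64(-0.0592)), (194, np.float64(-0.0139), np.float64(-0.0646))]
lip rel [-0.067  -0.0931  0.0024] tilt 16.0
```

Request:
arm_command(
  targets=[
    [-0.04, 0.01, 0.0, 0],
    [-0.08, 0.02, 0.0, 0],
    [-0.08, 0.02, 0, 0],
    [-0.08, 0.02, 0, 0],
    [-0.08, 0.02, 0, 0],
  ],
)

```text
time_s: 23.0
eef_pos: [0.4386, 0.4058, 0.11]
tool_rot: [[-0.971, 0.24, 0.009], [0.24, 0.971, -0.0], [-0.009, 0.002, -1.0]]
wrist_force: [8.2, -3.6, -2.3]
gripper_width: 0.0331
gripper_force: 60.7
```

```bash
cat >> lip.py <<'E'
def floor():
    z=np.load('c_lip.npz'); L,d,im=z['L'],z['d'],z['im']
    m=(d>0)&(abs(L[...,1])<.03)&(L[...,0]>-.05)&(L[...,0]<0)&(abs(L[...,2]+.068)<.014)
    o=(im[...,0].astype(int)-im[...,2]>60)&(d>0)&(abs(L[...,1])<.045)&(L[...,2]>-.11)
    b=[]
    Q=L[o]
    h,e=np.histogram(Q[:,0],np.arange(-.11,.0,.004)); print('orange vs x',[(round(x,3),int(n)) for x,n in zip(e,h) if n>5])
    print('col mean', [(v,L[v,235:278,0].mean().round(4),np.median(L[v,235:278,2]).round(4)) for v in range(138,200,4)])
E
python3 -c "
from lip import *
lip(); edge(); floor()"
```

```text
t 23.0 T [0.4386 0.4058 0.11  ] F [ 8.1854 -3.5938 -2.2812] M [-0.8592 -1.9788 -0.0308] rim slope [3.6, 2.7]
ctr col [(90, np.float64(-0.0725), np.float64(-0.0975)), (98, np.float64(-0.0677), np.float64(-0.0985)), (106, np.float64(-0.0628), np.float64(-0.097)), (114, np.float64(-0.058), np.float64(-0.095)), (122, np.float64(-0.053), np.float64(-0.0946)), (130, np.float64(-0.0483), np.float64(-0.0918)), (138, np.float64(-0.0434), np.float64(-0.0905)), (146, np.float64(-0.0384), np.float64(-0.0905)), (154, np.float64(-0.0357), np.float64(-0.0749)), (162, np.float64(-0.0314), np.float64(-0.0721)), (170, np.float64(-0.0263), np.float64(-0.0735)), (178, np.float64(-0.0238), np.float64(-0.0635)), (186, np.float64(-0.0199), np.float64(-0.0604)), (194, np.float64(-0.0149), np.float64(-0.0613))]
lip rel [-0.0604 -0.0921  0.0026] tilt 18.4
orange vs x [(np.float64(-0.026), 368), (np.float64(-0.022), 398), (np.float64(-0.018), 268), (np.float64(-0.014), 396), (np.float64(-0.01), 386), (np.float64(-0.006), 248)]
col mean [(138, np.float64(-0.0433), np.float64(-0.0909)), (142, np.float64(-0.0408), np.float64(-0.0914)), (146, np.float64(-0.0384), np.float64(-0.0902)), (150, np.float64(-0.0361), np.float64(-0.0885)), (154, np.float64(-0.0358), np.float64(-0.0749)), (158, np.float64(-0.0336), np.float64(-0.0733)), (162, np.float64(-0.0313), np.float64(-0.073)), (166, np.float64(-0.0289), np.float64(-0.0728)), (170, np.float64(-0.0265), np.float64(-0.0727)), (174, np.float64(-0.0241), np.float64(-0.0727)), (178, np.float64(-0.024), np.float64(-0.0629)), (182, np.float64(-0.0231), np.float64(-0.0611)), (186, np.float64(-0.0199), np.float64(-0.0604)), (190, np.float64(-0.0187), np.float64(-0.0605)), (194, np.float64(-0.0147), np.float64(-0.0622)), (198, np.float64(-0.0134), np.float64(-0.0627))]
```

Request:
arm_command(
  targets=[
    [-0.04, 0.01, 0.0, 0],
    [-0.08, 0.02, 0.0, 0],
    [-0.08, 0.02, 0, 0],
    [-0.08, 0.02, 0, 0],
    [-0.08, 0.02, 0, 0],
  ],
)

```text
time_s: 23.68
eef_pos: [0.4358, 0.4065, 0.11]
tool_rot: [[-0.971, 0.241, 0.008], [0.241, 0.971, 0.0], [-0.008, 0.002, -1.0]]
wrist_force: [7.0, -3.7, -0.7]
gripper_width: 0.0334
gripper_force: 60.7
```

```bash
python3 -c "
from lip import *
lip(); floor()" | grep -v ctr
```

```text
t 23.675 T [0.4358 0.4065 0.11  ] F [ 6.9528 -3.7364 -0.6753] M [-0.7026 -1.6887 -0.0546] rim slope [5.6, 4.8]
orange vs x [(np.float64(-0.034), 281), (np.float64(-0.03), 391), (np.float64(-0.026), 306), (np.float64(-0.022), 355), (np.float64(-0.018), 404), (np.float64(-0.014), 288), (np.float64(-0.01), 352), (np.float64(-0.006), 393)]
col mean [(138, np.float64(-0.0439), np.float64(-0.0906)), (142, np.float64(-0.0408), np.float64(-0.0908)), (146, np.float64(-0.0389), np.float64(-0.0913)), (150, np.float64(-0.0358), np.float64(-0.0902)), (154, np.float64(-0.0334), np.float64(-0.089)), (158, np.float64(-0.0321), np.float64(-0.0866)), (162, np.float64(-0.0323), np.float64(-0.067)), (166, np.float64(-0.0306), np.float64(-0.064)), (170, np.float64(-0.0286), np.float64(-0.0624)), (174, np.float64(-0.0274), np.float64(-0.0618)), (178, np.float64(-0.0241), np.float64(-0.0621)), (182, np.float64(-0.021), np.float64(-0.065)), (186, np.float64(-0.0191), np.float64(-0.0633)), (190, np.float64(-0.0172), np.float64(-0.0616)), (194, np.float64(-0.015), np.float64(-0.0609)), (198, np.float64(-0.0126), np.float64(-0.0611))]
```

Request:
arm_command(
  targets=[
    [0, 0, 0, 0],
    [0, 0, 0, 0],
    [0, 0, 0, 0],
    [0, 0, 0, 0],
    [0, 0, 0, 0],
    [0, 0, 0, 0],
    [0, 0, 0, 0],
    [0, 0, 0, 0],
  ],
)

```text
time_s: 24.72
eef_pos: [0.4358, 0.4065, 0.11]
tool_rot: [[-0.971, 0.241, 0.008], [0.241, 0.971, 0.0], [-0.008, 0.002, -1.0]]
wrist_force: [7.0, -2.3, -1.0]
gripper_width: 0.0331
gripper_force: 60.7
```

```bash
python3 -c "
from lip import *
lip('w5.png'); floor()" | grep -v ctr
```

```text
t 24.725 T [0.4358 0.4065 0.11  ] F [ 6.9616 -2.2855 -1.0054] M [-0.6812 -1.7209 -0.0304] rim slope [5.3, 4.5]
orange vs x [(np.float64(-0.11), 83), (np.float64(-0.106), 305), (np.float64(-0.102), 375), (np.float64(-0.098), 250), (np.float64(-0.094), 334), (np.float64(-0.09), 350), (np.float64(-0.086), 262), (np.float64(-0.082), 325), (np.float64(-0.078), 353), (np.float64(-0.074), 207), (np.float64(-0.046), 264), (np.float64(-0.042), 347), (np.float64(-0.038), 242), (np.float64(-0.018), 11)]
col mean [(138, np.float64(-0.0442), np.float64(-0.0829)), (142, np.float64(-0.0421), np.float64(-0.0804)), (146, np.float64(-0.0405), np.float64(-0.0791)), (150, np.float64(-0.0374), np.float64(-0.0793)), (154, np.float64(-0.0347), np.float64(-0.0808)), (158, np.float64(-0.0312), np.float64(-0.0868)), (162, np.float64(-0.031), np.float64(-0.0744)), (166, np.float64(-0.0295), np.float64(-0.0742)), (170, np.float64(-0.0262), np.float64(-0.0737)), (174, np.float64(-0.0238), np.float64(-0.0736)), (178, np.float64(-0.0214), np.float64(-0.0734)), (182, np.float64(-0.019), np.float64(-0.073)), (186, np.float64(-0.0165), np.float64(-0.0729)), (190, np.float64(-0.0141), np.float64(-0.073)), (194, np.float64(-0.0116), np.float64(-0.0727)), (198, np.float64(-0.0092), np.float64(-0.0723))]
```

View pics/w5.png

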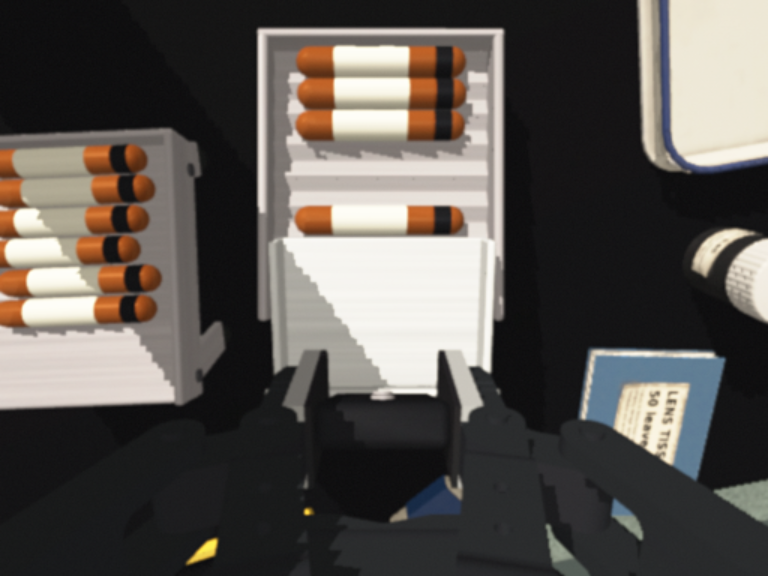

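Request:
arm_command(
  targets=[
    [0.12, -0.03, 0.1, 0],
    [0.25, -0.06, 0.25, 0],
    [0.4, -0.1, 0.45, 0],
    [0.6, -0.15, 0.75, 0],
    [0.85, -0.21, 1.1, 0],
    [1.1, -0.27, 1.5, 0],
    [1.35, -0.34, 1.9, 0],
    [1.55, -0.39, 2.2, 0],
    [1.55, -0.39, 2.3, 0],
    [1.55, -0.39, 2.3, 0],
  ],
)

```text
time_s: 26.02
eef_pos: [0.454, 0.3976, 0.1432]
tool_rot: [[-0.969, 0.243, -0.045], [0.243, 0.97, -0.009], [0.042, -0.019, -0.999]]
wrist_force: [-7.2, 22.0, -88.7]
gripper_width: 0.0289
gripper_force: 64.9
```

Request:
arm_command(
  targets=[
    [-0.05, -0.4, 0, 0.1],
    [-0.1, -1.2, 0, 0.2],
    [-0.3, -2.3, 0, 0.3],
    [-0.5, -3.5, 0, 0.4],
    [-0.7, -4.7, 0, 0.5],
    [-0.8, -5.9, 0, 0.6],
    [-0.9, -7.1, 0, 0.7],
    [-1.0, -8.3, 0, 0.8],
    [-1.1, -9.4, 0, 0.9],
    [-1.2, -10.3, 0, 1.0],
    [-1.3, -10.7, 0, 1.1],
    [-1.3, -10.7, 0, 1.1],
  ],
)

```text
time_s: 27.52
eef_pos: [0.4383, 0.1292, 0.1673]
tool_rot: [[-0.989, 0.149, 0.002], [0.149, 0.989, 0.001], [-0.002, 0.001, -1.0]]
wrist_force: [0.6, 0.5, 0.1]
gripper_width: 0.02
gripper_force: 0.0
```

```bash
python3 - <<'E'
from lip import *
print(ctrl.get_obs()['time_s'],ctrl.get_obs()['eef_pos'],ctrl.get_obs()['wrist_force'])
im,d,p=grab('top'); W=cloud(d,p); np.savez('c_top2.npz',im=im,W=W,d=d)
def deck(W,o,yaw):
    c,s=np.cos(yaw),np.sin(yaw); a=np.radians(16)
    P=W-o; X=P[...,0]*c+P[...,1]*s; Y=-P[...,0]*s+P[...,1]*c; Z=P[...,2]-.032
    return np.stack([X*np.cos(a)+Z*np.sin(a),Y,-X*np.sin(a)+Z*np.cos(a)],-1)
for n,o,y in(('a',[.3843,.4193,0],-14.0),('b',[.3903,.2805,0],-10.9)):
    D=deck(W,np.array(o),np.radians(y)); orange=(im[...,0].astype(int)-im[...,2]>50)&(d>0)&(abs(D[...,1])<.045)&(abs(D[...,0])<.07)&(D[...,2]<.04)
    l,cnt=np.histogram(D[orange][:,0]*1000,np.arange(-56,66,3.25)); print(n,[(round(float(e),1),int(k)) for e,k in zip(cnt,l)])
    print(' top z p95 by groove',[(g,round(float(np.percentile(D[...,2][(d>0)&(abs(D[...,0]*1000-g)<3)&(abs(D[...,1])<.025)],90))*1000,1)) for g in(-43.5,-30.5,-17.5,-4.5,8.5,21.5)])
E
```

```text
27.525 [0.4383 0.1292 0.1673] [0.6376 0.4564 0.0731]
a [(-56.0, 7), (-52.8, 15), (-49.5, 28), (-46.2, 27), (-43.0, 33), (-39.8, 13), (-36.5, 27), (-33.2, 26), (-30.0, 27), (-26.8, 16), (-23.5, 26), (-20.2, 28), (-17.0, 11), (-13.8, 0), (-10.5, 0), (-7.2, 0), (-4.0, 0), (-0.8, 0), (2.5, 0), (5.8, 0), (9.0, 2), (12.2, 15), (15.5, 30), (18.8, 28), (22.0, 6), (25.2, 0), (28.5, 0), (31.8, 0), (35.0, 0), (38.2, 0), (41.5, 0), (44.8, 0), (48.0, 0), (51.2, 0), (54.5, 0), (57.8, 0), (61.0, 0)]
 top z p95 by groove [(-43.5, 16.2), (-30.5, 15.3), (-17.5, 16.3), (-4.5, 5.7), (8.5, 5.7), (21.5, 15.9)]
b [(-56.0, 8), (-52.8, 16), (-49.5, 30), (-46.2, 33), (-43.0, 30), (-39.8, 17), (-36.5, 27), (-33.2, 34), (-30.0, 25), (-26.8, 20), (-23.5, 32), (-20.2, 25), (-17.0, 30), (-13.8, 18), (-10.5, 31), (-7.2, 28), (-4.0, 23), (-0.8, 21), (2.5, 33), (5.8, 27), (9.0, 25), (12.2, 21), (15.5, 27), (18.8, 32), (22.0, 9), (25.2, 0), (28.5, 0), (31.8, 0), (35.0, 0), (38.2, 0), (41.5, 0), (44.8, 0), (48.0, 0), (51.2, 0), (54.5, 0), (57.8, 0), (61.0, 0)]
 top z p95 by groove [(-43.5, 15.8), (-30.5, 15.6), (-17.5, 15.8), (-4.5, 16.5), (8.5, 15.5), (21.5, 16.0)]
```

```bash
python3 - <<'E'
from h import *
im,d,p=grab('top'); W=cloud(d,p)
for k in('scoop','scoop_grip','scoop_lip'):
    for r in ctrl.tip_of(k,'top')[:2]:
        u,v=[int(round(x)) for x in r['position']]; print(k,round(r['score'],2),u,v,W[v,u].round(4) if 0<=v<384 and 0<=u<512 else None)
for r in ctrl.regions_of('scoop','top')[:2]:
    m=r['mask']&(d>0); P=W[m]; print('reg',round(r['score'],2),r['bbox'],m.sum(),P.mean(0).round(3),P.min(0).round(3),P.max(0).round(3))
# grid in rack_a axes: U along, V lateral, mm height
u=np.array([np.cos(np.radians(-14)),np.sin(np.radians(-14))]); v=np.array([-u[1],u[0]])
Q=W[...,:2]-np.array([.3843,.4193]); U=Q@u*1000; V=Q@v*1000; Z=W[...,2]*1000
print('rows U 40..170 step5, cols V -70..75 step5: max z')
for a in range(40,172,5):
    print('%4d'%a,' '.join('%3d'%np.median(Z[s]) if (s:=((d>0)&(abs(U-a)<2.5)&(abs(V-b)<2.5))).sum()>1 else '  .' for b in range(-75,80,5)))
E
```

```text
scoop 0.81 208 163 [0.4718 0.3901 0.0482]
scoop_grip 0.95 221 134 [0.5386 0.3691 0.0141]
scoop_grip 0.49 262 228 [0.3518 0.2886 0.0212]
scoop_lip 0.81 208 146 [0.4982 0.3881 0.073 ]
reg 0.71 [211.2, 146.3, 48.2, 54.8] 1551 [0.501 0.385 0.037] [ 0.461  0.345 -0.005] [0.57  0.434 0.079]
rows U 40..170 step5, cols V -70..75 step5: max z
  40   0   1   0   0   1  22  60  48  47  46  48  48  48  48  48  49  48  48  48  48  48  48  48  49  55  61   .   .   2   1   1
  45   0   0   2   2   0  21  62  50  50  50  50  51  49  50  49  50  49  49  49  51  48  49  50  49  52  63   .   .   0   0   0
  50   1   0   0   0   0  15  64  51  52  50  50  50  51  51  52  50  51  51  52  49  51  50  50  50  54  62   .   .   2   2   1
  55   0   0   0   3   1   4  52  52  52  52  53  52  53  52  52  52  51  53  52  53  53  50  51  53  52   .   .   .   1   2   0
  60   1   1   0   1   2   0   0   .   .   .   .   .   .   .   .   .   .  50   .   .   .   .   .   .   .   .   .   .   2   1   0
  65   0   1   1   0   2   0   1  -1   0   2   .   2   .   .   .   .   1   .   0   3   .   2   .   1   .   3   2   2   
[... 2018 characters left out ...]
 10   1   2   0   0   1   0   1   .   1   1   1   2   1
 150   1   0   0   1   0   2   3   0   0   0   2   7  15  14  14  15  13  13   0   1   1   0   0   0   0   1   1   0   2   1   0
 155   2   0   1   0   0   1   0   0   1   1   0   8  14  14  15  15  14  14   2   2   0   2   1   1   1   1   0   0   1   1   0
 160   1   0   1   1   0   0   0   1   1   1   2  12  14  14  14  14  13  14   5   2   0   0   0   0   0   1   1   0   1   0   0
 165   1   0   1   0   0   1   1   0   0   0   1  13  15  13  12  13  14  13   1   0   0   0   1   0   1   0   1   2   1   0   2
 170   1   1   1   1   1   1   0   0   1   1   0  10  13  13  14  13  12  12   3   1   0   0   5   6   0   0   0   1   2   0   2
```

```bash
python3 - <<'E'
from h import *
z=np.load('c_top2.npz'); W,d=z['W'],z['d']; Z=W[...,2]
u=np.array([np.cos(np.radians(-14)),np.sin(np.radians(-14))]); v=np.array([-u[1],u[0]])
Q=W[...,:2]-np.array([.3843,.4193]); U=Q@u*1000; V=Q@v*1000
m=(d>0)&(Z>.0075)&(U>149)&(U<215)&(abs(V)<40)
n,l,s,c=cv2.connectedComponentsWithStats(m.astype(np.uint8)); m=l==1+np.argmax(s[1:,4])
print(cv2.minAreaRect(np.stack([W[m][:,0]*1000,W[m][:,1]*1000],-1).astype(np.float32)),U[m].min(),U[m].max(),V[m].min(),V[m].max(),Z[m].max())
m=(d>0)&(Z>.03)&(U>85)&(U<140)&(abs(V)<70); print(cv2.minAreaRect((W[m][:,:2]*1000).astype(np.float32)),V[m].min(),V[m].max())
E
```

```text
((545.6845092773438, 374.9621276855469), (34.571903228759766, 37.186763763427734), 73.86256408691406) 149.06753778471403 186.2784899516299 -21.117503507192584 13.538926592133533 0.020154912682820974
((492.06268310546875, 389.0659484863281), (84.1577377319336, 42.1768798828125), 74.75774383544922) -45.60796011296296 39.077891271160915
```

Request:
arm_command(
  targets=[
    [0.2, 1, 0, -0.1],
    [0.6, 2.8, 0, -0.3],
    [1.2, 4.6, 0, -0.5],
    [1.9, 6.4, 0, -0.7],
    [2.8, 8.0, 0, -0.9],
    [3.7, 9.2, 0, -1.1],
    [4.4, 9.8, 0, -1.1],
    [4.4, 9.8, 0, -1.1],
  ],
  gripper=70,
)

```text
time_s: 28.82
eef_pos: [0.5489, 0.376, 0.165]
tool_rot: [[-0.971, 0.24, -0.0], [0.24, 0.971, -0.0], [0.0, -0.0, -1.0]]
wrist_force: [-0.3, -0.2, -0.9]
gripper_width: 0.0699
gripper_force: 0.0
```

Request:
arm_command(
  targets=[
    [0, -0.05, -1, -0.3],
    [0.0, -0.05, -2.2, -0.3],
    [0.0, -0.05, -3.4, -0.3],
    [0, -0.05, -4.6, -0.3],
    [0, -0.05, -5.6, -0.3],
    [0, -0.05, -6.1, -0.3],
    [0, -0.05, -6.4, -0.3],
    [0, -0.05, -6.4, -0.3],
  ],
)

```text
time_s: 29.82
eef_pos: [0.5483, 0.3732, 0.0063]
tool_rot: [[-0.964, 0.267, 0.0], [0.267, 0.964, 0.0], [-0.0, 0.0, -1.0]]
wrist_force: [-0.5, -1.3, 0.6]
gripper_width: 0.0701
gripper_force: 0.0
```

Request:
arm_command(
  targets=[
    [0, 0, 0, 0],
    [0, 0, 0, 0],
    [0, 0, 0, 0],
    [0, 0, 0, 0],
    [0, 0, 0, 0],
    [0, 0, 0, 0],
  ],
  gripper=20,
)

```text
time_s: 30.58
eef_pos: [0.552, 0.3769, 0.0106]
tool_rot: [[-0.964, 0.267, 0.009], [0.267, 0.964, 0.008], [-0.007, 0.01, -1.0]]
wrist_force: [0.1, 4.7, 10.2]
gripper_width: 0.0298
gripper_force: 58.6
```

Request:
arm_command(
  targets=[
    [0, 0, 0.3, 0],
    [0, 0, 0.6, 0],
    [0, 0, 0.9, 0],
    [0, 0, 1.2, 0],
    [0, 0, 1.2, 0],
  ],
)

```text
time_s: 31.2
eef_pos: [0.5486, 0.3733, 0.0369]
tool_rot: [[-0.964, 0.267, 0.001], [0.267, 0.964, 0.0], [-0.001, 0.001, -1.0]]
wrist_force: [0.3, -0.7, -0.4]
gripper_width: 0.0205
gripper_force: 0.0
```

```bash
cat > grid.py <<'E'
from h import *
def grid(a0,a1,ox=.3843,oy=.4193,yaw=-14,b0=-70,b1=75,st=6):
    o=ctrl.get_obs(); print(o['time_s'],o['eef_pos'],o['wrist_force'],o['gripper_width'])
    im,d,p=grab('top'); W=cloud(d,p)
    u=np.array([np.cos(np.radians(yaw)),np.sin(np.radians(yaw))]); v=np.array([-u[1],u[0]])
    Q=W[...,:2]-np.array([ox,oy]); U=Q@u*1000; V=Q@v*1000; Z=W[...,2]*1000
    for a in range(a0,a1,st):
        print('%4d'%a,' '.join('%3d'%np.median(Z[s]) if (s:=((d>0)&(abs(U-a)<st/2)&(abs(V-b)<st/2))).sum()>1 else '  .' for b in range(b0,b1,st)))
    return W,d,im
E
python3 - <<'E'
from grid import *
grid(54,200)
o=ctrl.get_obs(); T=np.array(o['eef_pos']); R=np.array(o['tool_rot'])
im,d,p=grab('wrist'); W=cloud(d,p); L=(W-T); X=L@-R[:,0]*1000; Y=L@R[:,1]*1000; Z=W[...,2]*1000
print('wrist grid: x -110..30, y')
for a in range(-100,40,7): print('%4d'%a,' '.join('%3d'%np.median(Z[s]) if (s:=((d>0)&(abs(X-a)<3.5)&(abs(Y-b)<3.5))).sum()>1 else '  .' for b in range(-63,64,7)))
E
```

```text
31.2 [0.54861696 0.37325967 0.03688348] [ 0.30050676 -0.72389291 -0.44772971] 0.020453615007017922
  54   0   0   1   1  52 475 468  52  53  53  50  52  52  52  52  53  53  51  52  52  59   .   2   1   1
  60   0   0   2   1 477 477 473 467  51  53  53   .  52  52   .   .   .  51   .   .   .   .   2   0   2
  66   0   1   1   0 471 473 472 467 461   0   1   0   0   0   1   0   0   2   2   3   2   0   0   2   1
  72   .   2   0   1   0 467 468 466 460   3   1   1   1   1   0   1   0   1   0   2   1   1   0   2   1
  78   .   .   0   1   1   . 462 464 461 455   3   0   1   0   1   0  27  22   2   0   1   1   1   1   1
  84   .   .   .   1   .   . 458 458 459 456 450   2   1   1  21  27   9  35  44   1   0   1   1   0   0
  90   .   .   .   .   .   .   . 453 454 453 450 444  36  22  13  33  39  46  58   1   1   1   1   1   1
  96   .   .   .   .   .   .   .   . 449 449 448  51 436 426  37  45  55  67  73  78   0   1   2   1   2
 102   .   .   .   .   .   .   .   .   . 444 444 443 439 433  58  63  73  77   .  75   .   0   1   2   0
 108   .   .   .   .   .   .   .   .   .   . 437 439 438
[... 2569 characters left out ...]
  67  19   0   0   0  16  17  20  21  21   0   0   0
 -16   0   0   0  87  87   0 114 117 118   0 118 116 113  21  22  22  22   0   0
  -9   0 113 113 106  93  85  78  71 115 116 113  73  75  85  94 107 113 114   0
  -2   0   0   0 109  92  90   0  64   0   0  42   0  21  90  92 109  23  23   0
   5   0   0   0  94  92   0   0  66   0   0  42  72   0  90  92  94  24  23   0
  12   0   0   0  92  94   0   0  51   0   0   0   0   0  24  95  93  11  11   0
  19   0   0   0   0   0   .   .   0   0   0   0   0   .   .  11  12  11   0   0
  26   0   0   4   6   5   .   .   0   0   0   0   4   .   .  11  12   0   0   0
  33   0   7   7   6   .   .   .   0   0   0   0   9   .   .   .   0   0   0   0
```

Request:
arm_command(
  targets=[
    [0.05, 0.4, 0.2, 2.0],
    [0.1, 0.9, 0.2, 4.0],
    [0.18, 1.59, 0.0, 6.0],
    [0.18, 1.59, -0.4, 6.4],
    [0.18, 1.59, -0.9, 6.4],
    [0.18, 1.59, -1.3, 6.4],
    [0.18, 1.59, -1.35, 6.4],
  ],
  gripper=46,
)

```text
time_s: 32.17
eef_pos: [0.5511, 0.4113, 0.0006]
tool_rot: [[-0.959, -0.283, -0.004], [-0.283, 0.959, -0.003], [0.005, -0.001, -1.0]]
wrist_force: [-3.1, -2.4, 0.2]
gripper_width: 0.0459
gripper_force: 1.7
```

Request:
arm_command(
  targets=[
    [0, 0, 0, 0],
    [0, 0, 0, 0],
    [0, 0, 0, 0],
    [0, 0, 0, 0],
  ],
  gripper=20,
)

```text
time_s: 32.67
eef_pos: [0.5505, 0.41, 0.0016]
tool_rot: [[-0.959, -0.284, -0.005], [-0.284, 0.959, -0.005], [0.007, -0.004, -1.0]]
wrist_force: [-4.3, -6.7, 1.1]
gripper_width: 0.0331
gripper_force: 60.0
```

Request:
arm_command(
  targets=[
    [0, 0, 0.3, 0],
    [0, 0, 0.8, 0],
    [0, 0, 1.6, 0],
    [0, 0, 2.4, 0],
    [0, 0, 3.2, 0],
    [0, 0, 3.6, 0],
    [0, -0.5, 3.6, -0.3],
    [0, -1.5, 3.6, -0.6],
  ],
)

```text
time_s: 33.67
eef_pos: [0.5525, 0.3745, 0.0916]
tool_rot: [[-0.972, -0.233, -0.0], [-0.233, 0.972, -0.001], [0.001, -0.0, -1.0]]
wrist_force: [0.2, -1.0, -2.5]
gripper_width: 0.033
gripper_force: 59.3
```

```bash
cat > wg.py <<'E'
from h import *
def wg(x0=-110,x1=40,st=7):
    o=ctrl.get_obs(); T=np.array(o['eef_pos']); R=np.array(o['tool_rot']); print(o['time_s'],T.round(4),np.array(o['wrist_force']).round(1),o['gripper_width'])
    im,d,p=grab('wrist'); W=cloud(d,p); L=(W-T); X=L@-R[:,0]*1000; Y=L@R[:,1]*1000; Z=W[...,2]*1000
    for a in range(x0,x1,st): print('%4d'%a,' '.join('%3d'%np.median(Z[s]) if (s:=((d>0)&(abs(X-a)<st/2)&(abs(Y-b)<st/2))).sum()>1 else '  .' for b in range(-56,57,st)))
E
python3 -c "
from wg import *
wg()"
```

```text
33.675 [0.5525 0.3745 0.0916] [ 0.2 -1.  -2.5] 0.032978234751769454
-110   0   0  43   0   0   0   0   0   0   0   0   0   0   0  49  49  48
-103   0   0   0   0   0   0   0   0   0   0   0   0   0   0   0   0  49
 -96   .   .   .   .   .   .   .   .   .   .   .   .  -1   0   0   0   0
 -89   .   .   .   .   .   .   .   .   .   .   .   .   .   .   .   .   .
 -82   .   . 137 137 137 137 137 137 137 137 137 137 137 137 137   .   .
 -75   .   . 126 119 119 120 120 122 124 125 126 128 129 130 131   .   .
 -68   .   . 144 143 141 140 139 138 137 135 134 133 132 130 131   .   .
 -61   .   . 164 164 164 163 163 162 162 162 161 161 160 159 159   .   .
 -54   .   . 156 107   .   .   .   .   .   . 164 164 164 160 163   .   .
 -47   . 106 154 107 107 107 107 107 107 107 107 107 107 155 161   .   .
 -40   .   . 108 108 108 107 105 107 107 107 108 108 108 108   .   .   .
 -33   .   .   .   .   . 104 105 105 105 105 103   .   .   .   .   .   .
 -26   .   .   .   .   . 105 106 106 106 105 104   .   .   .   .   .   .
 -19   0   0   0   0 169 172 174 109 109 173 172 164   .   .   .   .   .
 -12 167 158 146 138 137 121 168 170 170 165 128 140 135 149 164 166 165
  -5   7 164 146 119 108 121 112 112 112 111 128 110 143 147 165   0   0
   2   5 148 147   0   . 118 112 112 112 112 128   0 145 147 147   0   0
   9 148 152 148   0   . 114 113 114 113 113 126   0   0 150 150   0  -1
  16   0   0   0   0   . 113 114 114 114 114 112   8  11   0  -1  -1  -1
  23   0   0   0   0   .   .   .   .   .   .   .   .  11  10  -1  -1  -1
  30   0   0   0  -1   .   .   .   .   .   .   .   .   .  11  -1  -1  -1
  37   0   0   .   .   .   .   .   .   .   .   .   .   .   .  -1  -1  -1
```

Request:
arm_command(
  targets=[
    [0, -0.8, 0, -0.2],
    [-0.1, -1.9, 0, -0.5],
    [-0.2, -3.1, 0, -0.8],
    [-0.4, -4.3, 0, -1.1],
    [-0.6, -5.5, 0, -1.4],
    [-0.9, -6.7, 0, -1.7],
    [-1.2, -7.8, 0, -2.0],
    [-1.4, -8.7, -0.5, -2.3],
    [-1.6, -9.3, -1.3, -2.6],
    [-1.6, -9.5, -2.3, -2.7],
    [-1.6, -9.5, -3.2, -2.7],
    [-1.6, -9.5, -3.48, -2.7],
  ],
)

```text
time_s: 35.22
eef_pos: [0.5111, 0.1366, 0.004]
tool_rot: [[-1.0, 0.002, -0.003], [0.002, 1.0, -0.001], [0.003, -0.001, -1.0]]
wrist_force: [0.2, 0.5, -3.0]
gripper_width: 0.0331
gripper_force: 59.7
```

Request:
arm_command(
  targets=[
    [0, 0, 0, 0],
    [0, 0, 0, 0],
  ],
  gripper=60,
)

```text
time_s: 35.48
eef_pos: [0.5137, 0.138, 0.0063]
tool_rot: [[-1.0, 0.0, 0.002], [0.0, 1.0, 0.0], [-0.002, 0.0, -1.0]]
wrist_force: [-0.5, -0.1, -0.5]
gripper_width: 0.0602
gripper_force: 0.0
```

```bash
python3 -c "
from wg import *
wg()"
```

```text
35.475 [0.5137 0.138  0.0063] [-0.5 -0.1 -0.5] 0.06017420029407352
-110   .   .   .   .   .   .   .   .   .   .   .   .   .   .   .   .   .
-103   0   0   0   0   0   0   0   0   0   0   0   0   0   0   0   0   0
 -96   0   0   0   0   0   0   0   0   0   0   0   0   0   0   0   0   0
 -89   0   0   0   0   0   0   0   0   0   0   0   0   0   0   0   0   0
 -82   0   0   0   0   0   0   0   0   0   0   0   0   0   0   0   0   0
 -75   0   .  49  49  49  49  49  49  49  49  48  48   0   0   0   0   0
 -68   0   .  42  33  30  30  30  31  31  31  31  31  47  48  41   .   .
 -61   0   .  48  47  47  46  45  44  44  43  42  41  40  40  41   .   1
 -54   .   .  65  65  64  63  62  62  61  60  59  59  58  57  56   .   0
 -47   .   .  71  73  73  72  72  72  72  72  72  72  71  71  71   .   .
 -40   .   .  66  67   .   .   .   .   .   .   .   .   .  65  68   .   .
 -33   .   .  67   .   .   .   .   .   .   .   .   .   .  65  67   .   .
 -26   0   0   0   0   0   0   9   9   9   9   9   0   0   0   0   0   0
 -19   0   0   0   0  83  88  93  11  10  10  93  88  81   0   0   0   0
 -12  76  67  56  48  40  10  83  85  86  85  83   0  42  53  53  72  75
  -5  82  64  37   0  27   0  12  12  12  12  12   0  31   0  47  66   0
   2  67  65  63   0  23   0  12  12  12  12  11   0  25   0  64  66  67
   9  68  66  63   0  19   0  12  12  12  12  11   0  19   0  64  67  68
  16   0  64   .   0   0   0  11  11  11  11  10   0   0   0   .  65   0
  23   .   .   .   0   0   0   0  10  10  10   0   0   0   0   .   .   .
  30   .   .   0   0   0   0   0   0   0   0   0   0   0   0   .   .   .
  37   .   .   0   0   0   0   0   0   0   0   0   0   0   0   0   .   .
```

Request:
arm_command(
  targets=[
    [0, 0.05, 0.8, 0],
    [0, 0.1, 1.6, 0],
    [-0.2, 0.1, 2.1, 0],
    [-0.5, 0.1, 2.1, 0],
    [-0.65, 0.1, 2.1, 0],
    [-0.65, 0.1, 2.1, 0],
  ],
  gripper=0,
)

```text
time_s: 36.28
eef_pos: [0.4955, 0.1404, 0.0572]
tool_rot: [[-1.0, -0.0, -0.002], [-0.0, 1.0, -0.0], [0.002, -0.0, -1.0]]
wrist_force: [-0.7, -0.5, -0.1]
gripper_width: 0.0001
gripper_force: 0.0
```

Request:
arm_command(
  targets=[
    [-0.4, 0, 0, 0],
    [-1.0, 0, 0, 0],
    [-1.8, 0, 0, 0],
    [-2.5, 0, 0, 0],
    [-3.1, 0, 0.0, 0],
    [-3.3, 0, 0, 0],
  ],
)

```text
time_s: 37.02
eef_pos: [0.4123, 0.1405, 0.0578]
tool_rot: [[-1.0, -0.0, -0.001], [-0.0, 1.0, -0.0], [0.001, -0.0, -1.0]]
wrist_force: [-1.0, -0.7, -0.6]
gripper_width: -0.0
gripper_force: 0.0
```

```bash
python3 -c "
from wg import *
wg(-110,60)"
```

```text
37.025 [0.4123 0.1405 0.0578] [-1.  -0.7 -0.6] -4.025682732126723e-05
-110   0   0   0   0   0   0   0   0   0   0   0   0   0   0   0   0   0
-103   0   0   0   0   0   0   0   0   0   0   0   0   0   0   0   0   0
 -96   0   0   0   0   0   0   0   0   0   0   0   0   0   0   0   0   0
 -89   0   0   0   0   0   0   0   0   0   0   0   0   0   0   0   0   0
 -82   0   0   0   0   0   0   0   0   0   0   0   0   0   0   0   0   0
 -75   0   0   0   0   0   0   0   0   0   0   0   0   0   0   0   0   0
 -68   0   0   0   0   0   0   0   0   0   0   0   0   0   0   0   0   0
 -61   0   0   0   0   0   0   0   0   0   0   0   0   0   0   0   0   0
 -54   0   0   0   0   0   0   0   0   0   0   0   0   0   0   0   0   0
 -47   0   0   0  27  26  26  27  26  26  26   1   0   0   0   0   0   0
 -40   0   0  40  26  25  25  25  25  25  25  25  25  26  26  35   0   0
 -33   0   0  37  23  22  22  22  22  22  22  23  23  23  23  34   .   0
 -26   0   0  34  20  19  19  19  19  20  20  20  20  20  20  32   .   0
 -19   0   0  31  17  16 141 138 137  17 137 139  17  17  17  29   .   0
 -12 137 136 132 122 114 111 107 111 122 109 106 111 115 124 133 137 136
  -5   0   0 134 128 114 109  73  75  95  72  77 112 115 130 135   0   0
   2   0   0  23 128 113   9   8   9  95   9   9 112 113 128  24   0   0
   9   0   0  27 112  37  23  14   9  95   7  13  20 111 111  22   0   0
  16   0   0   .   .  36  36   .   .  95   .  37  37  37  37  36   0   0
  23   0   0   .   .   .   .   .   .  95   .   .   .   .   .   .   0   0
  30   0   0   0   0   .   .   .   .   .   .   .   .   .   .   .   0   0
  37   0   0   0   0   0   0   .   .   .   .   .   0   0   0   0   0   0
  44   0   0   0   0   0   .   .   .   .   .   .   0   0   0   0   0   0
  51  -1   0   0   0   0   .   .   .   .   .   .   .   0   0   0   0   0
  58   .   .   0   .   .   .   .   .   .   .   .   .   .   .   0   .   .
```

Request:
arm_command(
  targets=[
    [-0.15, 0, 0.1, 0],
    [-0.3, 0, 0.5, 0],
    [-0.3, 0, 1.5, 0],
    [-0.3, 0, 3.0, 0],
    [-0.8, 0, 4.5, 0],
    [-1.2, 0, 5.0, 0],
    [-1.2, 0, 5.0, 0],
    [-1.2, 0, 5.0, 0],
  ],
)

```text
time_s: 38.08
eef_pos: [0.3835, 0.1404, 0.1818]
tool_rot: [[-1.0, -0.0, -0.002], [-0.0, 1.0, -0.0], [0.002, -0.0, -1.0]]
wrist_force: [0.2, -0.2, -0.8]
gripper_width: 0.0001
gripper_force: 0.0
```

```bash
python3 - <<'E'
from wg import *
wg(-50,120)
im,d,p=grab('top'); W=cloud(d,p)
def deck(W,o,yaw):
    c,s=np.cos(yaw),np.sin(yaw); a=np.radians(16)
    P=W-o; X=P[...,0]*c+P[...,1]*s; Y=-P[...,0]*s+P[...,1]*c; Z=P[...,2]-.032
    return np.stack([X*np.cos(a)+Z*np.sin(a),Y,-X*np.sin(a)+Z*np.cos(a)],-1)
for n,o,y in(('a',[.3843,.4193,0],-14.0),('b',[.3903,.2805,0],-10.9)):
    D=deck(W,np.array(o),np.radians(y))
    q=(im[...,0].astype(int)-im[...,2]>50)&(d>0)&(abs(D[...,1])<.045)&(abs(D[...,0])<.07)&(D[...,2]<.04)
    h=np.histogram(D[q][:,0]*1000,np.arange(-56,40,3.25))[0]; print(n,h.tolist())
    print([(g,round(float(np.percentile(D[...,2][(d>0)&(abs(D[...,0]*1000-g)<3)&(abs(D[...,1])<.025)],90))*1000,1)) for g in(-43.5,-30.5,-17.5,-4.5,8.5,21.5)])
E
```

```text
38.075 [0.3835 0.1404 0.1818] [ 0.2 -0.2 -0.8] 0.00013196697311872776
 -50   0   0   0   0   0   0   0   0   0   0   0   0   0   0   0   0   0
 -43   0   0   0   0   0   0   0   0   0   0   0   0   0   0   0   0   0
 -36   0   0   0   0   0   0   0   0   0   0   0   0   0   0   0   0   0
 -29   0   0   0   0   0   0   0   0   0   0   0   0   0   0   0   0   0
 -22   0   0   0   0   0  25 274  25   0 274 274   0   0   0   0   0   0
 -15 260 261 255 243 233 264 262 259 227 260 262 231 233 243 256 261 259
  -8 261 260 258 249 240 235 224 233 240 228 225 236 242 251 259 260 261
  -1   0   0 257 253 237 237  19  21 219  20  20 237 237 253 258   0   0
   6   0   0  32 240 237  17  17 229 226  17  17  18 238 240  31   0   0
  13   0   0  29  14  14  14  14  14 218  14  15  15  15  15  29   0   0
  20   0   0  26  11  11  12  12  12  12  12  13  12  12  12  26   0   0
  27   0   0  21   9   9   9   9   9  10  10  10  10  10  10  24   0   0
  34   0   0  21   8   7   7   6   7   7   7   7   7   7   7  21   0   0
  41   0   0  36  26  30  31  37  36  36  36  36  26  24  22  25   0   0
  48   0
[... 484 characters left out ...]
 .   0   0   0   0
  97   0   0   0   0   .   .   .   .   .   .   .   .   .   0   0   0   0
 104   0   0   0   .   .   .   .   .   .   .   .   .   .   0   0   0   0
 111   0   0   0   .   .   .   .   .   .   .   .   .   .   .   0   0   0
 118   0   0   .   .   .   .   .   .   .   .   .   .   .   .   0   0   0
a [8, 17, 27, 31, 28, 15, 24, 28, 26, 19, 24, 29, 10, 0, 0, 0, 0, 0, 0, 0, 2, 14, 33, 25, 8, 0, 0, 0, 0]
[(-43.5, 15.4), (-30.5, 15.6), (-17.5, 15.8), (-4.5, 5.1), (8.5, 5.5), (21.5, 15.8)]
b [8, 18, 28, 32, 31, 16, 30, 31, 28, 18, 32, 26, 29, 20, 32, 31, 21, 21, 34, 29, 26, 18, 27, 29, 9, 0, 0, 0, 0]
[(-43.5, 15.7), (-30.5, 15.3), (-17.5, 15.7), (-4.5, 15.5), (8.5, 15.8), (21.5, 16.2)]
```

```bash
python3 -c "
from station import ctrl
print(ctrl.finish_job())"
```

```text
the job is handed in; nothing more can be done
None
```

The job is handed in at about 38 s; by depth readings, all four tubes lie seated in rack_a (grooves 1, 2, 3 and 6), rack_b's six are in place and the scoop stands upright at about its original spot, though while retreating from the rack it caught, slipped from the grip (wrist force about 89 N) and fell on its back, so I carried it clear and pushed it upright.

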